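# Set the sine plate on its gauge stack and copy the angle to the mirror

## Task

Set the sine plate to its angle: swing the hinged plate up by its bar, stack every gauge block on the bench flat and squarely, one on top of another, on the dark pad of the base with their long sides along the roller, and swing the plate back down until its roller rests on the stack. Then turn and tilt the mirror on its stand by its bar until its face is parallel to the tilted plate and its bar is parallel to the plate's bar. Do not knock the bottles over.

Things in the scene. Friction and masses are not known exactly. Their poses are not given: they have to be found in the camera images.
- sine_base: Fixed steel base, 216 x 84 mm, 18 mm thick, on the bench. Origin under its middle, on the bench; +x runs toward the hinge (away from the robot at yaw 0), +y along the hinge line, which lies at x = 90 mm, z = 30 mm. A dark pad 52 x 77 mm lies near its robot-side end.
- pad (a point): Centre of the top of the dark pad on the base (20 mm above the bench, 62 mm from the base's origin toward the robot, 152 mm from the hinge line); axes as the base.
- sine_plate: Hinged aluminium plate, 174 x 78 x 14 mm, 0.5 kg. Origin on the hinge line, y along it; at angle 0 (lying down) it runs from the origin toward -x, faces 8 and 22 mm above the origin. Swings up, away from the robot, 0 to 1.5 rad about +y; stiff, stays where left (about 1 N down, 6 N up at the bar). Above 1.3 rad there is room to place blocks from above.
- roller (a point): Centre of the dark steel roller, radius 10 mm, 74 mm long, parallel to the hinge, fixed under the plate's free end 160 mm from the hinge line and level with it: at angle 0 it touches the pad, and a stack of height h makes sin(angle) = h / 160 mm. Axes as the plate
- plate_bar (a point): Middle of the sine plate's dark round bar handle: 12 mm thick, about 50 mm free between two legs, parallel to the hinge. It lies at x = -199, z = +47 mm in the plate's frame: 25 mm beyond the free edge, 25 mm above the top face. The bar can turn between the finger pads.
- block_14: Steel gauge block 50 x 75 mm and 14 mm thick with two yellow brass stripes, 0.2 to 0.4 kg, loose on the bench; may be absent. Origin at the centre of its underside, y along its 75 mm side, x along its 50 mm side (the side to grip across), z up at the start; either face may lie up.
- block_16: Steel gauge block 50 x 75 mm and 16 mm thick with two blue stripes, 0.2 to 0.4 kg, loose on the bench; may be absent. Origin at the centre of its underside, y along its 75 mm side, x along its 50 mm side (the side to grip across), z up at the start; either face may lie up.
- block_18: Steel gauge block 50 x 75 mm and 18 mm thick with two green stripes, 0.2 to 0.4 kg, loose on the bench; may be absent. Origin at the centre of its underside, y along its 75 mm side, x along its 50 mm side (the side to grip across), z up at the start; either face may lie up.
- block_20: Steel gauge block 50 x 75 mm and 20 mm thick with two red stripes, 0.2 to 0.4 kg, loose on the bench; may be absent. Origin at the centre of its underside, y along its 75 mm side, x along its 50 mm side (the side to grip across), z up at the start; either face may lie up.
- mirror_stand: Fixed round grey foot of the mirror, 112 mm across. Origin under its middle on the bench; the swivel axis is vertical through it.
- swivel_table (a joint): Swivel of the mirror about the vertical, rad, -1.4 to 1.4, counter-clockwise from above positive, relative to the stand's yaw; at 0 the bar is toward the stand's -x. Stiff (0.15 Nm), stays where it is left.
- mirror: Black-framed mirror, 106 x 84 x 9 mm, on the swivel table. Origin on its tilt hinge, 36 mm from the swivel axis on the side away from the bar, 40 mm above the bench; y along the hinge; at tilt 0 it lies level from the origin toward -x, z normal to its face and up. Tilts about +y, bar end upward, 0 to 1.1 rad; stiff (0.2 Nm), stays where left.
- mirror_bar (a point): Middle of the mirror's dark round bar handle: 12 mm thick, about 48 mm free between its legs, parallel to the tilt hinge, at x = -125 mm, z = +30 mm in the mirror's frame (89 mm from the swivel axis at tilt 0).
- bath_front (a point): Foot of the front of the large fixed white water bath (230 mm tall, dark lid) that stands behind the blocks and the mirror: it fills all beyond this x from 100 mm left (+y) of this point to 300 mm right of it. Keep gripper and wrist clear of it: turn and travel on the robot side of the blocks.
- wash_bottle: White wash bottle with blue cap and spout, 70 x 98 x 212 mm, loose, to be left standing. Origin under its middle.
- amber_bottle: Brown bottle with black cap, 66 mm across, 140 mm tall, loose, to be left standing. Origin under its middle.

How it is judged:
On the way, in this order (a step that is already met when the one before it is completed fails the run):
1. every block that is there lies stacked squarely on the pad (horizontal distance between each of block_14, block_16, block_18, block_20 and pad below 0.014 m and angle between the z axis of each of block_14, block_16, block_18, block_20 and the z axis of sine_base, either way round below 0.08 rad and angle between the y axis of each of block_14, block_16, block_18, block_20 and the y axis of sine_base, either way round below 0.2 rad and linear speed of each of block_14, block_16, block_18, block_20 below 0.02 m/s), for 0.2 s.
2. the plate's roller rests on the stack (all of step 1 and (contact force between sine_plate and block_14 above 0.3 N or contact force between sine_plate and block_16 above 0.3 N or contact force between sine_plate and block_18 above 0.3 N or contact force between sine_plate and block_20 above 0.3 N)), for 0.2 s.
At the end, for the whole second after the job is handed in: Every block lies flat on the stack, centred within 14 mm of the pad's centre and within 0.2 rad of square; the plate rests on it (over 0.3 N); the mirror's face is parallel to the plate within 0.09 rad and its hinge line to the plate's within 0.10 rad; all at rest (all of step 2 and angle between the z axis of mirror and the z axis of sine_plate, either way round below 0.09 rad and angle between the y axis of mirror and the y axis of sine_plate, either way round below 0.1 rad and angular speed of each of sine_plate, mirror below 0.05 rad/s); the robot touches nothing.
It fails at once if the wash bottle is knocked over (angle between wash_bottle's own z axis and vertical above 0.7 rad).
It fails at once if the brown bottle is knocked over (angle between amber_bottle's own z axis and vertical above 0.7 rad).
Of block_14, block_16, block_18, block_20 only 3 to 4 are there at a start; the rules pass over those that are not, and their reading is None.
At some moment in a run one of block_14, block_16, block_18, block_20 may be knocked a few centimetres aside while the robot is not near it.
Once in a run the grip may slacken for a moment while it holds something.
It also fails if it takes over 210 s, if anything falls off the work surface, if the arm or the gripper's body presses on something with over 40 N, if the wrist force passes 120 N, or if a joint passes its speed limit or range.

## Robot

A 6-joint arm with a two-finger parallel gripper is mounted at the origin on a cart in front of the work surface, level with it; the furniture and walls round the work are solid. World frame = base frame: x ahead of the robot, y to its left, z up, the work surface at z = 0. Lengths are in m, angles in rad, forces in N, time in s.
With the tool pointing down it reaches from about 0.25 to 0.775 m from the base axis. Payload 4 kg.
Tool frame: the origin (TCP) lies at the very end of the fingers, on their centre line; the grasp point (between the pads) lies 19 mm behind it (robot.hold_point_z is the distance from the TCP to the grasp point, in m); z points along the fingers, y is the line along which they close (so a half turn about z gives the same grasp; the last joint's range is limited). The gripper opens to 94 mm and grips with 3 to 60 N. Pads are 16 mm wide; open, the fingers measure 119 mm over their backs; the gripper's body (75 mm by 177 mm) begins 78 mm behind the grasp point.
Start: joints at [0.998, 0.087, 1.371, -0, 1.684, -0.103], TCP at [0.249, 0.49, 0.17] pointing down, gripper open.
Joint ranges: [-3.1, 3.1], [-0.76, 2.03], [0.27, 2.55], [-1.08, 4.22], [0.17, 2.65], [-2.57, 2.57]. Speed limits (rad/s): [2.79, 2.79, 3.14, 3.14, 3.14, 3.14].

## Interface

Orientations are given as [roll, pitch, yaw] about the fixed x, y, z axes, in that order (R = Rz(yaw) Ry(pitch) Rx(roll)).
In Python, from bench import robot gives the robot as it stands.
- The arm moves only by the tool carry_out, never from a script. Its argument "steps" is a list of rows, each a list of 3 entries, a list of its own where there are three numbers: the shift along the tool's x, y, z in m, then the turn about the tool's z in units of 10 degrees (1.0 is 10 degrees), then the closure, from -1 (fully open) to 1 (shut). In form: [[[tx, ty, tz], roll, jaw], ...]. A call has 1 to 10 rows; each row is the pose to reach, as a shift and turn from the pose commanded when the call began, along the tool's axes at that moment; what a row does not reach only later rows make up. A row lasts 1/8 s, in which the tool goes at most 62.5 mm and 10.7 degrees, less where a joint would pass 70% of its speed; a pose out of reach is approached as far as the arm can. A call with a gripper value outside its range is refused whole. The fingers move at their own pace and stop on an object; the grip force is fixed at half the most. Time passes only in rows, so rows that repeat a pose let the fingers close. It gives the time, the measured TCP pose, the force, the opening and the grip force at its end, in the units of the state.
- robot.get_obs(): the state, without advancing time (a new reading comes with each control period).
- robot.snapshot(name): name is "scene" or "top" or "wrist"; returns a dict with "image" (384x512x3 uint8, red, green, blue), "z_map" (384x512 float32, m along the optical axis (not along the pixel's ray), 0 where there is no reading), "mtx" (3x3 intrinsics, pixels), "D" ([k1, k2, p1, p2, k3] as OpenCV has them; the pictures are not rectified), "R" (3x3) and "t" (3): a world point X has camera coordinates R X + t. Camera axes: x right, y down, z forward; pixel columns grow to the right and rows downward; lengths in m; the calibration is good to about 2 mm. A picture is of the moment at which its call begins.
- robot.close_job(): hands the job in; it is judged then, once.
The state is a dict: "time": time; "joint_positions": joint angles; "qvel": joint speeds; "joint_torque": joint torques, N m; "tool_pos": TCP position; "ee_rot": TCP orientation; "wrist_force": force on the tool from outside, world axes, zero at the start; "wrist_torque": the same for the moment, N m; "width": finger opening in m; "finger_force": force on a finger pad.
Only numpy, scipy, OpenCV 4.12 (cv2) and the standard library are available. Lean on these libraries where they do the work, as an engineer would, in place of code of your own. Each camera call takes 0.05 s, during which the arm holds its last target. There are 200 camera calls.

## Working session

There is one attempt and no reset: what is moved stays moved. The work goes in short steps, Python scripts to look and compute and a tool call to move; the robot and the scene stay as the last step left them, time stands still between calls to the robot, and variables do not carry over. Pictures are saved under pics/ and viewed, at most 14 in all, crops included, and the job is handed in when it is done.

Besides the shell and the picture viewer there is one more tool, called as name(argument=value, ...) on one line, values as JSON. carry_out: Moves the arm, as the interface text tells. Its arguments: {"type":"object","properties":{"steps":{"type":"array","items":{"type":"array"}}},"required":["steps"]}

```bash
ls; mkdir -p pics
cat > h.py <<'E'
import numpy as np, cv2
from bench import robot
from scipy.spatial.transform import Rotation as Ro
def snap(n):
    return robot.snapshot(n)
def save(s,name): cv2.imwrite('pics/'+name+'.png',s['image'][:,:,::-1])
def world(s):
    "per-pixel world points from z_map"
    h,w=s['z_map'].shape
    u,v=np.meshgrid(np.arange(w),np.arange(h))
    p=cv2.undistortPoints(np.stack([u,v],-1).reshape(-1,1,2).astype(float),s['mtx'],np.array(s['D'],float)).reshape(h,w,2)
    z=s['z_map'][...,None]
    c=np.concatenate([p*z,z],-1)
    return (c-np.array(s['t']))@np.array(s['R'])
def ray(s,px,zp):
    "pixels cast onto plane z=zp"
    p=cv2.undistortPoints(np.array(px,float).reshape(-1,1,2),np.array(s['mtx']),np.array(s['D'],float)).reshape(-1,2)
    R=np.array(s['R']);d=np.c_[p,np.ones(len(p))]@R;o=-R.T@np.array(s['t'])
    return o+d*((zp-o[2])/d[:,2])[:,None]
E
python3 - <<'E'
from h import *
for n in ['scene','top','wrist']:
    s=snap(n);save(s,n+'0');np.savez('/tmp/'+n+'0.npz',**s)
    R=np.array(s['R']);print(n,(-R.T@np.array(s['t'])).round(3),R[2].round(2),s['mtx'][0][0])
o=robot.get_obs();print(o['time'],o['tool_pos'],o['ee_rot'],o['width'],o['wrist_force'])
E
```

```text
pics
scene [ 0.063 -1.335  0.738] [ 0.39  0.8  -0.46] 444.25401411877436
top [ 0.354 -0.211  1.271] [ 0.22 -0.03 -0.98] 449.2591518254494
wrist [0.18  0.526 0.383] [ 0.24 -0.12 -0.96] 271.7362122126643
0.15 [0.24873814 0.49000772 0.16867365] [-3.13990126e+00 -1.33032920e-04  2.67179943e+00] 0.09376648799185036 [-0.20006245 -0.76489535 -0.27714938]
```

View pics/scene0.png

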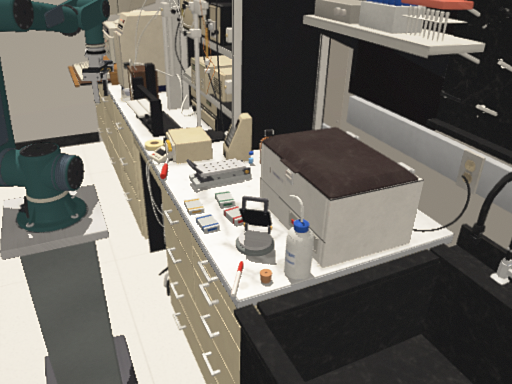

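View pics/top0.png

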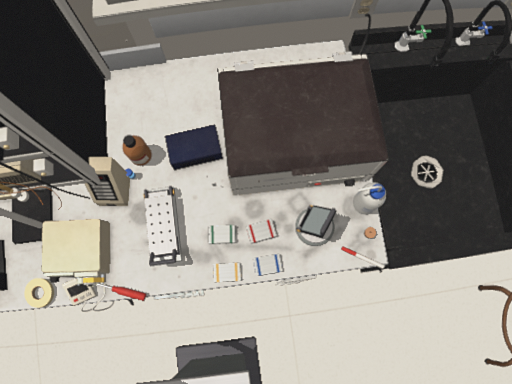

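The top view shows four blocks: green (222,234), red (262,231), yellow (227,272) and blue (268,265). The sine plate is at (162,225), the mirror at (316,224), the wash bottle at (370,198) and the amber bottle at (137,150). Next I'll measure them.

```bash
cat >> h.py <<'E'
HUES={'g':(45,85),'r':None,'y':(18,32),'b':(100,125)}
def cmask(im,c):
    hsv=cv2.cvtColor(im,cv2.COLOR_RGB2HSV);h,sa,v=[hsv[...,i].astype(int) for i in range(3)]
    ok=(sa>90)&(v>60)
    return ok&((h<8)|(h>172)) if c=='r' else ok&(h>=HUES[c][0])&(h<=HUES[c][1])
def stripes(s,box=None,zr=(0.003,0.14),xr=(.2,.62),yr=(-.45,.4),amin=15):
    "stripe components per colour with world pos"
    W=world(s);out={}
    ok=(W[...,2]>zr[0])&(W[...,2]<zr[1])&(W[...,0]>xr[0])&(W[...,0]<xr[1])&(W[...,1]>yr[0])&(W[...,1]<yr[1])
    for c in HUES:
        n,l,st,ce=cv2.connectedComponentsWithStats((cmask(s['image'],c)&ok).astype(np.uint8))
        out[c]=[(st[i,4],ce[i].round(1),np.median(W[l==i],0).round(4)) for i in range(1,n) if st[i,4]>=amin]
    return out
E
python3 - <<'E'
from h import *
s=dict(np.load('/tmp/top0.npz'))
for c,v in stripes(s,amin=5).items():
    for x in v: print(c,x)
W=world(s)
for n,p in dict(bench=(200,190),platefar=(158,195),platemid=(152,225),platenear=(166,250),bar=(164,262),baseL=(150,262),mirror=(318,220),mbar=(310,235),amber=(135,143),wash=(375,192),greenc=(222,234),redc=(262,231),yc=(227,272),bc=(268,265)).items(): print(n,W[p[1],p[0]].round(3))
cv2.imwrite('pics/topc.png',cv2.resize(s['image'][170:290,130:390,::-1],None,fx=3,fy=3,interpolation=cv2.INTER_CUBIC))
E
```

```text
g (np.int32(11), array([212., 232.]), array([ 0.5416, -0.1092,  0.0188]))
r (np.int32(34), array([269.8, 228. ]), array([ 0.5317, -0.2715,  0.0213]))
r (np.int32(34), array([251.9, 233. ]), array([ 0.5247, -0.2202,  0.0211]))
r (np.int32(250), array([129.1, 292.6]), array([0.4015, 0.1383, 0.0214]))
r (np.int32(11), array([ 75.4, 299.6]), array([0.3984, 0.2965, 0.0167]))
y (np.int32(5), array([298.2, 230.4]), array([ 0.5103, -0.347 ,  0.0435]))
y (np.int32(36), array([235.7, 271.4]), array([ 0.4241, -0.1618,  0.0146]))
y (np.int32(33), array([217.1, 272.7]), array([ 0.426 , -0.1103,  0.015 ]))
y (np.int32(104), array([ 92.9, 279.5]), array([0.4444, 0.2166, 0.0892]))
b (np.int32(27), array([276.6, 263.1]), array([ 0.4323, -0.277 ,  0.0179]))
b (np.int32(27), array([258.1, 266.3]), array([ 0.4309, -0.2251,  0.0167]))
bench [ 0.67  -0.087  0.005]
platefar [0.66  0.027 0.051]
platemid [0.576 0.05  0.057]
platenear [0.504 0.019 0.051]
bar [0.468 0.021 0.085]
baseL [0.474 0.06  0.078]
mirror [ 0.524 -0.397  0.102]
mbar [ 0.497 -0.38   0.024]
amber [0.795 0.065 0.122]
wash [ 0.57  -0.548  0.151]
greenc [ 0.532 -0.137  0.021]
redc [ 0.526 -0.249  0.02 ]
yc [ 0.425 -0.138  0.019]
bc [ 0.43  -0.253  0.018]
```

View pics/topc.png

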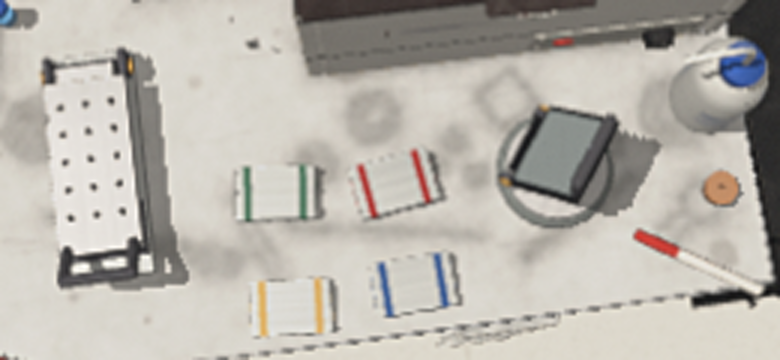

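The enlarged crop shows the block faces with their long sides near world y. The plate bar is at crop (100,270) and the hinge knobs at (45,70) and (130,65). The mirror's hinge is on its left, with orange ends at (543,108) and (504,182), and its bar is on the right near (598,155). The bath's front foot runs at about (310,72) in the crop.

```bash
cat >> h.py <<'E'
def go(p,yaw,o=None):
    "shift in current tool axes (commanded~measured) and roll units to reach tcp p, tool-down yaw"
    o=o or robot.get_obs()
    R=Ro.from_euler('xyz',o['ee_rot']).as_matrix()
    d=R.T@(np.array(p)-o['tool_pos']); r=-((yaw-o['ee_rot'][2]+np.pi)%(2*np.pi)-np.pi)
    print('shift',d.round(4),'roll',round(np.degrees(r)/10,3))
E
python3 - <<'E'
from h import *
s=dict(np.load('/tmp/top0.npz'))
c=lambda x,y:(130+x/3,170+y/3)
print('bath foot',ray(s,[c(308,72),c(500,50),c(720,25)],0).round(3))
print('hinge knobs',ray(s,[c(45,75),c(130,68)],.03).round(3))
print('bar ends',ray(s,[c(62,275),c(138,272)],.077).round(3))
print('mirror hinge',ray(s,[c(543,108),c(504,182)],.04).round(3), 'stand c',ray(s,[c(555,170)],.02).round(3))
W=world(s)
for p in [(305,50),(250,140),(250,178),(300,178),(350,168)]: print(p,W[p[1],p[0]].round(3))
m=W[205:240,300:340].reshape(-1,3); m=m[(m[:,2]>.05)]; print(len(m),m.min(0),m.max(0))
go([.40,.02,.25],np.pi/2)
E
```

```text
bath foot [[ 0.647 -0.179  0.   ]
 [ 0.644 -0.367  0.   ]
 [ 0.641 -0.587  0.   ]]
hinge knobs [[ 0.67   0.069  0.03 ]
 [ 0.666 -0.013  0.03 ]]
bar ends [[ 0.474  0.058  0.077]
 [ 0.469 -0.01   0.077]]
mirror hinge [[ 0.575 -0.394  0.04 ]
 [ 0.511 -0.347  0.04 ]] stand c [[ 0.518 -0.399  0.02 ]]
(305, 50) [ 1.082 -0.462  0.005]
(250, 140) [ 0.719 -0.243  0.242]
(250, 178) [ 0.638 -0.232  0.192]
(300, 178) [ 0.635 -0.362  0.136]
(350, 168) [ 0.634 -0.487  0.18 ]
797 [ 0.35412566 -0.4444174   0.05002905] [ 0.57671317 -0.21085875  1.27126013]
shift [-0.3476 -0.3507 -0.0808] roll 6.308
```

```bash
python3 -c "
from h import *
go([.48,-.05,.24],np.pi/2)"
```

```text
shift [-0.4507 -0.3769 -0.0707] roll 6.308
```

carry_out(steps=[[[-0.03,-0.03,-0.07],0.7,-1],[[-0.08,-0.07,-0.07],1.5,-1],[[-0.13,-0.11,-0.07],2.3,-1],[[-0.18,-0.15,-0.07],3.1,-1],[[-0.23,-0.19,-0.07],3.9,-1],[[-0.28,-0.23,-0.07],4.7,-1],[[-0.34,-0.28,-0.07],5.5,-1],[[-0.39,-0.33,-0.07],6.3,-1],[[-0.45,-0.377,-0.07],6.3,-1],[[-0.45,-0.377,-0.07],6.3,-1]])

```text
time: 1.4
tool_pos: [0.4799, -0.0516, 0.2393]
ee_rot: [-3.142, -0.0, 1.571]
wrist_force: [0.3, -0.9, 0.1]
width: 0.0945
finger_force: 0.0
```

Run:
```python
from h import *
s=snap('wrist');save(s,'w1');np.savez('/tmp/w1.npz',**s)
o=robot.get_obs();print(o['time'],o['tool_pos'],o['ee_rot'],o['joint_positions'])
for c,v in stripes(s,amin=15).items():
    for x in v: print(c,x)
```

```text
1.45 [ 0.4815981  -0.05783937  0.23796784] [-3.14093726  0.00506495  1.56465368] [-0.23240232 -0.06130962  1.38670425 -0.00523922  1.81569724 -0.22752959]
r (np.int32(942), array([206.3,  40.5]), array([0.4035, 0.1428, 0.0203]))
r (np.int32(65), array([281.9, 264.1]), array([ 0.5223, -0.2189,  0.0191]))
r (np.int32(64), array([285.6, 288.8]), array([ 0.5302, -0.2707,  0.019 ]))
y (np.int32(76), array([227.7, 204.2]), array([ 0.4276, -0.1085,  0.0132]))
y (np.int32(70), array([226.1, 232.5]), array([ 0.4242, -0.1609,  0.0133]))
y (np.int32(24), array([275.1, 330. ]), array([ 0.5109, -0.3442,  0.0416]))
b (np.int32(24), array([230.7, 290.1]), array([ 0.428, -0.276,  0.015]))
```

View pics/w1.png

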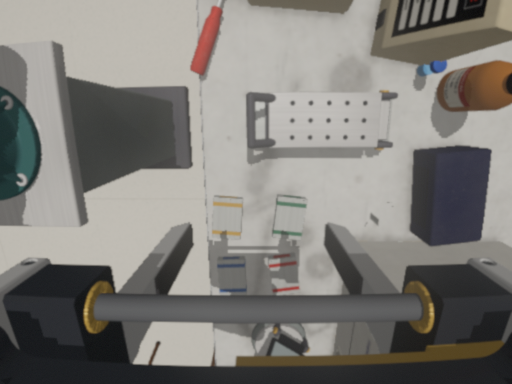

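The wrist view shows the plate with its bar at column ~252, rows 95-147, and the hinge on the right at column ~388. The blocks are at (228,217), (290,216), (232,275) and (284,277). Now I'll measure the base axis and the bar.

```bash
cat >> h.py <<'E'
def tri(a,pa,b,pb):
    "triangulate pixel pair from two snapshots"
    P=[]
    for s,p in((a,pa),(b,pb)):
        P.append((np.c_[s['R'],s['t']],cv2.undistortPoints(np.array(p,float).reshape(1,1,2),np.array(s['mtx']),np.array(s['D'],float)).reshape(2,1)))
    X=cv2.triangulatePoints(P[0][0],P[1][0],P[0][1],P[1][1]).ravel();return X[:3]/X[3]
E
python3 - <<'E'
from h import *
s=dict(np.load('/tmp/w1.npz'));t=dict(np.load('/tmp/top0.npz'))
W=world(s);im=s['image'];g=im.max(-1)
box=(W[...,0]>.43)&(W[...,0]<.7)&(W[...,1]>-.05)&(W[...,1]<.1)
dk=(g<90)&box&(W[...,2]>.06)&(W[...,2]<.1)
ys,xs=np.nonzero(dk&(np.arange(512)[None]<262)); print('bar px',len(xs),xs.min(),xs.max(),ys.min(),ys.max())
P=W[ys,xs]; print('bar pts',P.min(0),P.max(0),np.median(P,0))
for r in range(96,148,6):
    q=xs[ys==r]; 
    if len(q): print(r,q.min(),q.max(),W[r,int(q.mean())].round(3))
# white plate
pl=(g>150)&box&(W[...,2]>.042)&(W[...,2]<.062)
n,l,st,ce=cv2.connectedComponentsWithStats(pl.astype(np.uint8));i=1+st[1:,4].argmax()
ys,xs=np.nonzero(l==i);rc=cv2.minAreaRect(np.c_[xs,ys].astype(np.float32));b=cv2.boxPoints(rc)
Z=np.median(W[ys,xs,2]);print('plate z',Z,'corners',ray(s,b,Z).round(4),b)
E
```

```text
bar px 10 254 261 99 146
bar pts [ 0.47385037 -0.0061828   0.07008691] [0.48345129 0.05631356 0.07940217] [ 0.47860344 -0.00561843  0.07510937]
plate z 0.05130590836153597 corners [[ 0.4954 -0.0094  0.0513]
 [ 0.4946  0.0672  0.0513]
 [ 0.6653  0.0696  0.0513]
 [ 0.674  -0.0081  0.0513]] [[268.99997  146.99998 ]
 [268.99997   91.999985]
 [388.99997   91.999985]
 [388.99997  146.99998 ]]
```

carry_out(steps=[[[0.04,-0.005,0.04],0,-0.2],[[0.079,-0.01,0.08],0,0],[[0.079,-0.01,0.11],0,0.1],[[0.079,-0.01,0.11],0,0.15],[[0.079,-0.01,0.11],0,0.15],[[0.079,-0.01,0.11],0,0.15]])

```text
time: 2.2
tool_pos: [0.4708, 0.0291, 0.1316]
ee_rot: [3.138, 0.0, 1.572]
wrist_force: [-0.8, -0.2, 0.8]
width: 0.0408
finger_force: 0.0
```

Run:
```python
from h import *
s=snap('wrist');save(s,'w2');np.savez('/tmp/w2.npz',**s)
o=robot.get_obs();print(o['time'],o['tool_pos'],o['ee_rot'],o['width'])
cv2.imwrite('pics/w2.png',cv2.resize(s['image'][:,:,::-1],None,fx=1.5,fy=1.5))
```

```text
2.25 [0.47062539 0.02916622 0.13137859] [3.13833755e+00 1.14205635e-04 1.57154237e+00] 0.04012024588032297
```

View pics/w2.png

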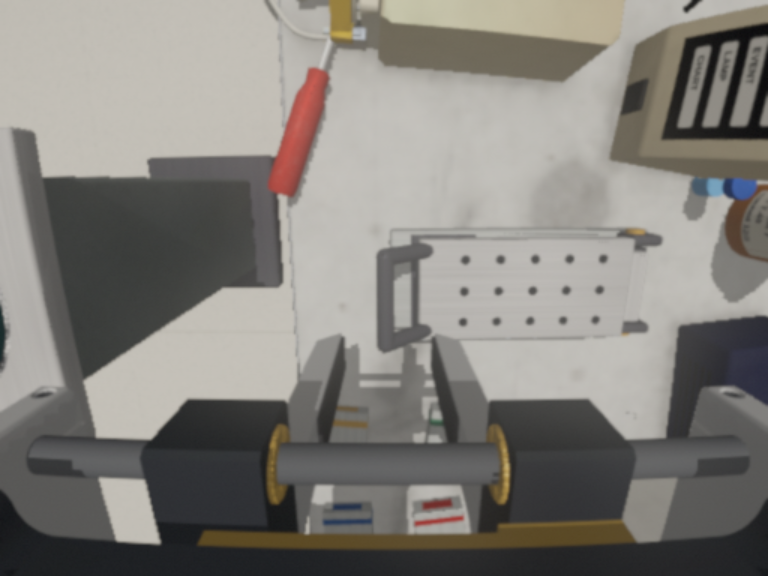

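The bar lies at column ~386, rows 250-350 in the 1.5x picture. The plate's hole grid spans (465,259) to (602,258) and (463,322) to (596,320).

Run:
```python
from h import *
a=dict(np.load('/tmp/w1.npz'));b=dict(np.load('/tmp/w2.npz'))
print('bar ends z.077',ray(b,np.array([[386,257],[387,345]])/1.5,.077).round(4), ray(a,[[251.5,99],[251.5,145]],.077).round(4))
def holes(s):
    W=world(s);g=cv2.cvtColor(s['image'],cv2.COLOR_RGB2GRAY)
    roi=((W[...,0]>.505)&(W[...,0]<.66)&(W[...,1]>-.0)&(W[...,1]<.06)&(W[...,2]>.03)&(W[...,2]<.07)).astype(np.uint8)
    n,l,st,ce=cv2.connectedComponentsWithStats(((cv2.morphologyEx(g,cv2.MORPH_BLACKHAT,np.ones((9,9)))>35)&(roi>0)).astype(np.uint8))
    return np.array([ce[i] for i in range(1,n) if 3<st[i,4]<60])
for s in(a,b):
    h=holes(s);X=ray(s,h,.052);print(len(h),X.mean(0).round(4),cv2.fitLine(X[:,:2].astype(np.float32),2,0,.01,.01).ravel().round(4),cv2.minAreaRect(X[:,:2].astype(np.float32)))
ha,hb=holes(a),holes(b)
if len(ha)==len(hb)==15:
    f=lambda h:h[np.lexsort((h[:,1],h[:,0].round(-1)))]
    o=lambda h:[h[i] for i in np.argsort(np.round((h[:,0]-h[:,0].min())/(np.ptp(h[:,0])/4))*1000+h[:,1])]
    T=np.array([tri(a,p,b,q) for p,q in zip(o(ha),o(hb))]);print('tri z',T[:,2].round(4),T.mean(0).round(4))
    # bar
print('bar tri',tri(a,[251.5,122],b,[386.5/1.5,301/1.5]).round(4))
```

```text
bar ends z.077 [[ 0.4698  0.0592  0.077 ]
 [ 0.4705 -0.0038  0.077 ]] [[ 0.4707  0.0558  0.077 ]
 [ 0.4704 -0.0044  0.077 ]]
15 [0.5797 0.0296 0.052 ] [0.9999 0.0116 0.5797 0.0296] ((0.5796629190444946, 0.029701080173254013), (0.10419227182865143, 0.04820746183395386), 0.6545053124427795)
15 [0.5797 0.0298 0.052 ] [0.9999 0.0133 0.5797 0.0298] ((0.5797319412231445, 0.029835212975740433), (0.10396789014339447, 0.048367321491241455), 0.8448646664619446)
tri z [0.0509 0.0505 0.0531 0.0504 0.0509 0.0516 0.0524 0.0519 0.0518 0.0516
 0.0526 0.0516 0.0505 0.0513 0.0507] [0.5799 0.0296 0.0514]
bar tri [0.4703 0.0262 0.0686]
```

carry_out(steps=[[[0,0,0.035],0,0.15],[[-0.001,0,0.07],0,0.15],[[-0.001,0,0.07],0,0.15],[[-0.001,0,0.07],0,1],[[-0.001,0,0.07],0,1],[[-0.001,0,0.07],0,1],[[-0.001,0,0.07],0,1],[[-0.001,0,0.07],0,1]])

```text
time: 3.25
tool_pos: [0.4696, 0.0286, 0.0598]
ee_rot: [3.141, -0.0, 1.572]
wrist_force: [-0.2, -0.3, -0.2]
width: 0.0004
finger_force: 0.0
```

carry_out(steps=[[[0,0.004,-0.015],0,1],[[0,0.009,-0.029],0,1],[[0,0.016,-0.043],0,1],[[0,0.023,-0.057],0,1],[[0,0.031,-0.07],0,1],[[0,0.04,-0.082],0,1],[[0.001,0.05,-0.093],0,1],[[0.001,0.061,-0.104],0,1],[[0.001,0.073,-0.114],0,1],[[0.001,0.085,-0.123],0,1]])

```text
time: 4.5
tool_pos: [0.5554, 0.0297, 0.1836]
ee_rot: [3.141, -0.0, 1.572]
wrist_force: [-0.1, -0.2, -0.0]
width: 0.0004
finger_force: 0.0
```

The fingers closed fully (0.4 mm, no force), so the grasp missed the bar. I'll look at what happened.

```bash
cat >> h.py <<'E'
def proj(s,X): return cv2.projectPoints(np.array(X,float).reshape(-1,1,3),cv2.Rodrigues(np.array(s['R']))[0],np.array(s['t'],float),np.array(s['mtx']),np.array(s['D'],float))[0].reshape(-1,2)
E
python3 - <<'E'
from h import *
s=snap('wrist');save(s,'w3');np.savez('/tmp/w3.npz',**s)
b=dict(np.load('/tmp/w2.npz'));print(proj(b,[[.47,.029,.131],[.47,.029,.15],[.47,.029,.077]])*1.5)
t=snap('top');np.savez('/tmp/t3.npz',**t)
A=s['image'][:,:,::-1];B=cv2.resize(t['image'][160:290,110:330,::-1],None,fx=2,fy=2)
cv2.imwrite('pics/w3.png',np.hstack([cv2.resize(A,(400,300)),cv2.resize(B,(400,300))]))
E
```

```text
[[386.30065931 327.67390398]
 [386.32634847 340.4154023 ]
 [386.24644471 300.52918975]]
```

View pics/w3.png

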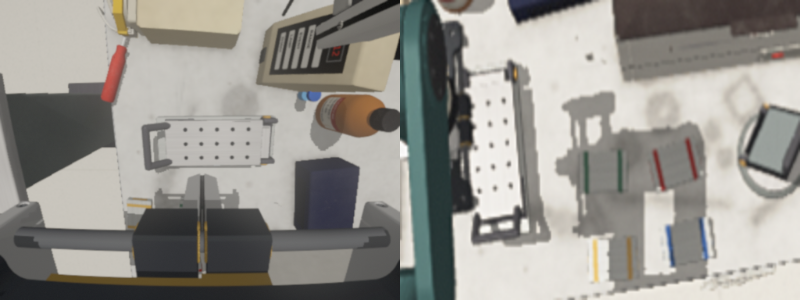

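The plate is still down, with the bar at about (153,145) in the left half. I'll go back over it and check with the fingers around the bar before closing.

carry_out(steps=[[[0,-0.04,0],0,0.15],[[0,-0.085,0.0],0,0.15],[[-0.001,-0.085,0.05],0,0.15],[[-0.001,-0.085,0.09],0,0.15],[[-0.001,-0.085,0.12],0,0.15],[[-0.001,-0.085,0.12],0,0.15],[[-0.001,-0.085,0.12],0,0.15]])

```text
time: 5.48
tool_pos: [0.4703, 0.0285, 0.064]
ee_rot: [3.14, 0.0, 1.572]
wrist_force: [-0.3, -0.1, 0.3]
width: 0.0401
finger_force: 0.0
```

Run:
```python
from h import *
s=snap('wrist');np.savez('/tmp/w4.npz',**s)
c=snap('scene');o=robot.get_obs();print(o['tool_pos'],o['width'],o['wrist_force'])
u=proj(c,[[.47,.029,.06]])[0].astype(int);print(u)
A=s['image'][120:360,120:440,::-1];B=c['image'][u[1]-40:u[1]+40,u[0]-53:u[0]+53,::-1]
cv2.imwrite('pics/w4.png',np.hstack([cv2.resize(A,(400,300)),cv2.resize(B,(400,300))]))
```

```text
[0.4709382  0.02845861 0.06463566] 0.0399970543083564 [-0.26558804  0.27537843 -0.24089944]
[190 168]
```

View pics/w4.png

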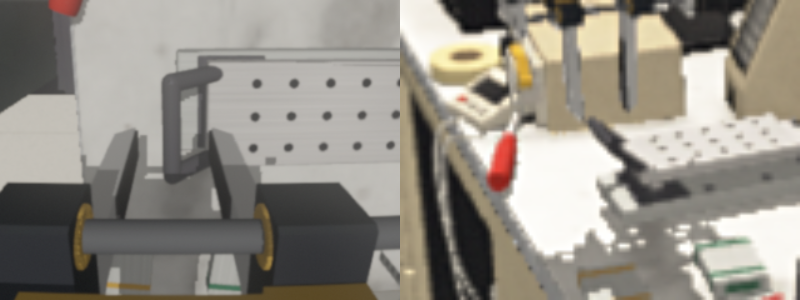

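In the scene crop (right) the fingertips, near (575,115) and (630,110), stand visibly above or beyond the bar, so the fingertips aren't where the pose says. I'll measure them with the depth maps.

Run:
```python
from h import *
s=dict(np.load('/tmp/w4.npz'));W=world(s)
print('proj tips',proj(s,[[.45,.029,.064],[.49,.029,.064],[.47,.029,.077]]))
for p in [(222,224),(226,232),(220,240),(295,224),(298,232),(305,245),(258,215),(258,240)]: print(p,W[p[1],p[0]].round(3))
c=snap('scene');o=robot.get_obs();W=world(c)
for y in range(146,164,2):
    print(y,[tuple(W[y,x].round(3)) for x in (181,183,185,197,198,199)])
print(robot.hold_point_z)
cv2.imwrite('pics/w5.png',cv2.resize(c['image'][125:205,130:236,::-1],(795,600),interpolation=cv2.INTER_NEAREST))
```

```text
proj tips [[234.16401404 217.93030277]
 [281.99923392 217.97563451]
 [258.10269816 223.61057834]]
(222, 224) [0.445 0.039 0.103]
(226, 232) [0.449 0.037 0.113]
(220, 240) [0.447 0.038 0.128]
(295, 224) [0.495 0.039 0.103]
(298, 232) [0.495 0.039 0.117]
(305, 245) [0.497 0.038 0.135]
(258, 215) [0.47  0.107 0.278]
(258, 240) [0.47  0.018 0.085]
146 [(np.float64(0.439), np.float64(0.02), np.float64(0.152)), (np.float64(0.445), np.float64(0.017), np.float64(0.153)), (np.float64(0.501), np.float64(0.189), np.float64(0.077)), (np.float64(0.495), np.float64(0.021), np.float64(0.143)), (np.float64(0.498), np.float64(0.019), np.float64(0.143)), (np.float64(0.502), np.float64(0.021), np.float64(0.142))]
148 [(np.float64(0.437), np.float64(0.017), np.float64(0.146)), (np.float64(0.444), np.float64(0.016), np.float64(0.146)), (np.float64(0.501), np.float64(0.19), np.float64(0.068)), (np.float64(0.492), np.float64(0.012), np.float64(0.14)), (np.float64(0.497), np.float64(0.017), np.float64(0.137)), (np.float64(0.502), np.float64(0.021), np.float64(0.135))]
150 [(np.float64(0.438), np.float64(0.0
[... 1773 characters left out ...]
np.float64(0.196), np.float64(0.018)), (np.float64(0.492), np.float64(0.194), np.float64(0.018)), (np.float64(0.499), np.float64(0.191), np.float64(0.018)), (np.float64(0.546), np.float64(0.187), np.float64(0.011)), (np.float64(0.552), np.float64(0.192), np.float64(0.008)), (np.float64(0.552), np.float64(0.181), np.float64(0.013))]
162 [(np.float64(0.483), np.float64(0.192), np.float64(0.012)), (np.float64(0.49), np.float64(0.191), np.float64(0.011)), (np.float64(0.499), np.float64(0.192), np.float64(0.009)), (np.float64(0.549), np.float64(0.197), np.float64(-0.002)), (np.float64(0.552), np.float64(0.193), np.float64(-0.001)), (np.float64(0.554), np.float64(0.186), np.float64(0.002))]
0.0188
```

View pics/w5.png

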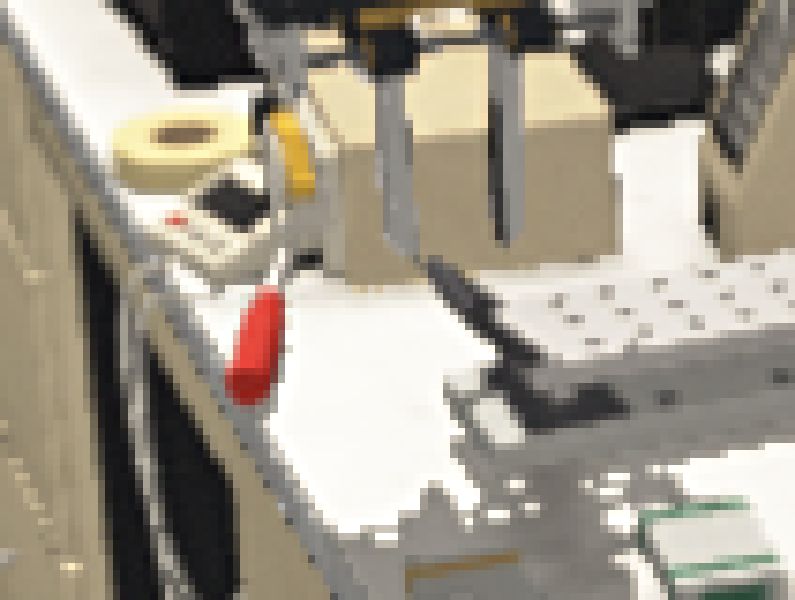

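The fingertips really stand at about z=0.10, where the reported TCP says 0.064. That's a tool offset of about 39 mm along z, while x and y agree. I'll refine it.

Run:
```python
from h import *
s=dict(np.load('/tmp/w4.npz'));W=world(s)
for x in (.445,.495):
    m=(abs(W[...,0]-x)<.012)&(W[...,1]>.018)&(W[...,1]<.045)&(W[...,2]>.085)&(W[...,2]<.2)
    print(x,m.sum(),np.sort(W[m][:,2])[:15].round(4),W[m][:,1].min(),W[m][:,1].max(),W[m][:,0].min(),W[m][:,0].max())
c=snap('scene');W=world(c)
m=(W[...,0]>.43)&(W[...,0]<.51)&(W[...,1]>.0)&(W[...,1]<.045)&(W[...,2]>.095)&(W[...,2]<.2)
print(np.sort(W[m][:,2])[:10].round(4)); o=robot.get_obs();print(o['tool_pos'])
```

```text
0.445 2271 [0.0982 0.0985 0.0989 0.099  0.0991 0.0992 0.0992 0.0998 0.1    0.1003
 0.1003 0.1004 0.1005 0.1006 0.1007] 0.01856034442982884 0.040003992619981256 0.43735762907962306 0.45041489895102577
0.495 2234 [0.0984 0.0985 0.0986 0.0987 0.0994 0.0996 0.0998 0.0998 0.0999 0.1001
 0.1004 0.1009 0.101  0.1011 0.1011] 0.018700016213185344 0.039884889992099964 0.48954507482006837 0.5023354541819731
[0.1012 0.1033 0.104  0.1055 0.1056 0.1058 0.1064 0.1067 0.1072 0.1085]
[0.47067292 0.02850824 0.06426249]
```

carry_out(steps=[[[0,0,0.02],0,0.15],[[0,0,0.038],0,0.15],[[0,0,0.038],0,0.15],[[0,0,0.038],0,1],[[0,0,0.038],0,1],[[0,0,0.038],0,1],[[0,0,0.038],0,1]])

```text
time: 6.55
tool_pos: [0.469, 0.0285, 0.0247]
ee_rot: [-3.141, 0.0, 1.572]
wrist_force: [-1.5, -0.9, 0.2]
width: 0.0111
finger_force: 30.0
```

Now it's gripped (11 mm, 30 N). Swing it up.

carry_out(steps=[[[0,0.004,-0.015],0,1],[[0,0.009,-0.029],0,1],[[0,0.016,-0.043],0,1],[[0,0.023,-0.057],0,1],[[0,0.031,-0.07],0,1],[[0,0.04,-0.082],0,1],[[0.001,0.05,-0.093],0,1],[[0.001,0.061,-0.104],0,1],[[0.001,0.073,-0.114],0,1],[[0.001,0.085,-0.123],0,1]])

```text
time: 7.8
tool_pos: [0.5532, 0.0294, 0.1506]
ee_rot: [-3.139, 0.001, 1.572]
wrist_force: [-8.7, -0.5, 3.3]
width: 0.011
finger_force: 30.0
```

carry_out(steps=[[[0,0.013,-0.008],0,1],[[0,0.027,-0.015],0,1],[[0,0.041,-0.021],0,1],[[0.001,0.056,-0.026],0,1],[[0.001,0.07,-0.03],0,1],[[0.001,0.085,-0.0325],0,1],[[0.001,0.1,-0.034],0,1],[[0.001,0.116,-0.0345],0,1],[[0.001,0.132,-0.0335],0,1],[[0.001,0.132,-0.0335],0,1]])

```text
time: 9.05
tool_pos: [0.6905, 0.0309, 0.1855]
ee_rot: [3.131, -0.0, 1.572]
wrist_force: [2.8, -1.0, 4.3]
width: 0.0113
finger_force: 30.0
```

carry_out(steps=[[[0,0,0],0,0.15],[[0,0,0],0,0.15],[[0,0,-0.04],0,0.15],[[0,0,-0.07],0,0.15],[[-0.03,-0.05,-0.07],0,0],[[-0.06,-0.11,-0.07],0,-0.5],[[-0.09,-0.17,-0.04],0,-1],[[-0.12,-0.22,-0.02],0,-1],[[-0.131,-0.247,0.01],0,-1],[[-0.131,-0.247,0.01],0,-1]])

```text
time: 10.3
tool_pos: [0.4339, -0.0999, 0.1658]
ee_rot: [-3.132, -0.003, 1.569]
wrist_force: [0.8, 0.4, 0.0]
width: 0.0927
finger_force: 0.0
```

carry_out(steps=[[[0,0,0],0,-1],[[0,0,0],0,-1]])

```text
time: 10.55
tool_pos: [0.4421, -0.1007, 0.1734]
ee_rot: [3.137, 0.001, 1.573]
wrist_force: [-0.9, 0.1, 0.2]
width: 0.094
finger_force: 0.0
```

Run:
```python
from h import *
s=snap('wrist');save(s,'w6');np.savez('/tmp/w6.npz',**s)
o=robot.get_obs();print(o['time'],o['tool_pos'],o['ee_rot'])
for c,v in stripes(s,amin=25).items():
    for x in v: print(c,x)
```

```text
10.6 [ 0.44193439 -0.10060555  0.17322781] [3.13760436e+00 1.18145173e-03 1.57342695e+00]
r (np.int32(413), array([216.6,  10.4]), array([0.3914, 0.1101, 0.0202]))
r (np.int32(25), array([311.7, 246.5]), array([ 0.5249, -0.2071,  0.009 ]))
r (np.int32(97), array([312.1, 256.6]), array([ 0.5244, -0.2191,  0.0193]))
r (np.int32(96), array([314.4, 286.1]), array([ 0.531 , -0.2702,  0.0192]))
y (np.int32(123), array([247.1, 184.5]), array([ 0.4268, -0.1091,  0.0131]))
y (np.int32(108), array([244.9, 219. ]), array([ 0.4233, -0.1605,  0.0131]))
y (np.int32(38), array([301.2, 334.4]), array([ 0.5104, -0.3439,  0.042 ]))
b (np.int32(32), array([251.9, 287.9]), array([ 0.4339, -0.2761,  0.015 ]))
```

View pics/w6.png

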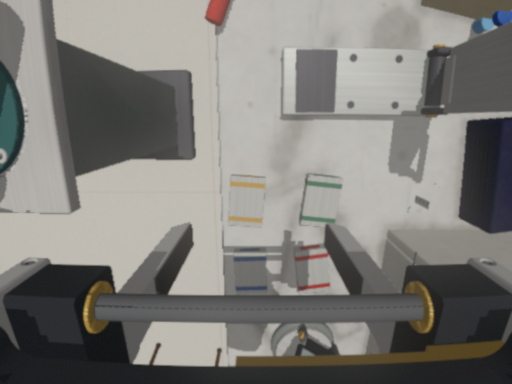

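The plate is up and the dark pad is visible at columns 297-337, rows 50-112. The blocks are at (247,201) yellow, (322,200) green, (250,270) blue and (312,268) red.

```bash
cat >> h.py <<'E'
H={'y':.014,'b':.016,'g':.018,'r':.020}
def cm2(im,c):
    hsv=cv2.cvtColor(im,cv2.COLOR_RGB2HSV);h,sa,v=[hsv[...,i].astype(int) for i in range(3)]
    lo,hi={'g':(50,95),'y':(14,32),'b':(100,128),'r':(173,360)}[c]
    return (sa>70)&(v>35)&(((h>=lo)&(h<=hi))|((c=='r')&(h<7)))
def blocks(s,base=0.,xr=(.2,.62),yr=(-.34,.02),verbose=True,cols='ybgr',top=None):
    W=world(s);out={}
    for c in cols:
        z=(base if top is None else top-H[c])+H[c]
        ok=(abs(W[...,2]-z)<.006)&(W[...,0]>xr[0])&(W[...,0]<xr[1])&(W[...,1]>yr[0])&(W[...,1]<yr[1])
        n,l,st,ce=cv2.connectedComponentsWithStats((cm2(s['image'],c)&ok).astype(np.uint8))
        k=[i for i in range(1,n) if st[i,4]>=20]; k=sorted(k,key=lambda i:-st[i,4])[:2]
        if len(k)<2: print(c,'stripes',len(k));continue
        X=ray(s,ce[k],z);zz=[np.median(W[l==i][:,2]) for i in k]
        X=X[np.argsort(-X[:,1])];d=X[0]-X[1]
        print(c,'centre',X.mean(0).round(4),'yaw',round(-np.arctan2(d[0],d[1]),3),'len',np.linalg.norm(d).round(4),'zdepth',np.round(zz,4),'area',st[k,4])
E
python3 - <<'E'
from h import *
s=dict(np.load('/tmp/w6.npz'));W=world(s)
blocks(s)
g=s['image'].max(-1)
m=(g<110)&(W[...,0]>.45)&(W[...,0]<.58)&(W[...,1]>-.03)&(W[...,1]<.09)&(W[...,2]>.01)&(W[...,2]<.03)
n,l,st,ce=cv2.connectedComponentsWithStats(m.astype(np.uint8));i=1+st[1:,4].argmax();ys,xs=np.nonzero(l==i)
X=ray(s,np.c_[xs,ys],.02);r=cv2.minAreaRect(X[:,:2].astype(np.float32));print('pad',r,X.mean(0),np.median(W[ys,xs,2]))
m=(abs(W[...,0]-.49)<.06)&(W[...,1]>-.11)&(W[...,1]<-.08)&(W[...,2]>.1)&(W[...,2]<.2)&(np.arange(384)[:,None]>220)
print('tip z',np.sort(W[m][:,2])[:12].round(4))
for a in (.12,.2):
  m=(abs(W[...,2]-a-.02)<.02)&(abs(W[...,1]+.1)<.03)
  print(a,m.sum(),np.percentile(W[m][:,1],[2,50,98]) if m.any() else '')
E
```

```text
y centre [ 0.4247 -0.1343  0.014 ] yaw -0.079 len 0.0518 zdepth [0.0132 0.0132] area [154 142]
b centre [ 0.4307 -0.2493  0.016 ] yaw -0.014 len 0.0518 zdepth [0.0151 0.0152] area [71 53]
g stripes 0
r centre [ 0.5267 -0.2439  0.02  ] yaw 0.158 len 0.052 zdepth [0.0193 0.0192] area [124 116]
pad ((0.5153346657752991, 0.02842426672577858), (0.04757897928357124, 0.07161305099725723), 0.8340717554092407) [0.51934805 0.01940988 0.02      ] 0.01878318666703251
tip z []
0.12 0 
0.2 1314 [-0.10723783 -0.09199565 -0.09006955]
```

carry_out(steps=[[[-0.02,-0.015,0.04],0.43,-1],[[-0.034,-0.0153,0.09],0.43,-1],[[-0.034,-0.0153,0.14],0.43,-1],[[-0.034,-0.0153,0.175],0.43,-1],[[-0.034,-0.0153,0.19],0.43,-1],[[-0.034,-0.0153,0.198],0.43,-1],[[-0.034,-0.0153,0.2],0.43,-1],[[-0.034,-0.0153,0.202],0.43,-1],[[-0.034,-0.0153,0.202],0.43,-1]])

```text
time: 11.72
tool_pos: [0.4251, -0.1348, -0.0301]
ee_rot: [3.14, 0.001, 1.497]
wrist_force: [0.7, -1.1, -0.6]
width: 0.0938
finger_force: 0.0
```

Run:
```python
from h import *
c=snap('wrist');W=world(c);o=robot.get_obs();print(o['tool_pos'],o['ee_rot'],o['wrist_force'])
for sg in (-1,1):
    x=.4247+sg*.053
    m=(abs(W[...,0]-x)<.013)&(abs(W[...,1]+.134)<.025)&(W[...,2]>.002)&(W[...,2]<.09)
    P=W[m];print(sg,m.sum(),np.percentile(P[:,2],[1,3,5,50]).round(4),np.percentile(P[:,0],[2,98]).round(4),np.percentile(P[:,1],[2,98]).round(4))
sc=snap('scene');u=proj(sc,[[.4247,-.134,.02]])[0].astype(int)
A=c['image'][120:360,100:420,::-1];B=sc['image'][u[1]-40:u[1]+40,u[0]-53:u[0]+53,::-1]
cv2.imwrite('pics/w7.png',np.hstack([cv2.resize(A,(400,300)),cv2.resize(B,(400,300),interpolation=cv2.INTER_NEAREST)]))
```

```text
[ 0.42498863 -0.13476935 -0.03017771] [3.14010988e+00 4.50311455e-04 1.49716661e+00] [-0.47385373 -0.59504097 -0.96575587]
-1 2780 [0.007  0.0107 0.0138 0.0585] [0.3671 0.3787] [-0.138  -0.1199]
1 2793 [0.0072 0.0111 0.0144 0.0583] [0.4711 0.484 ] [-0.145  -0.1277]
```

View pics/w7.png

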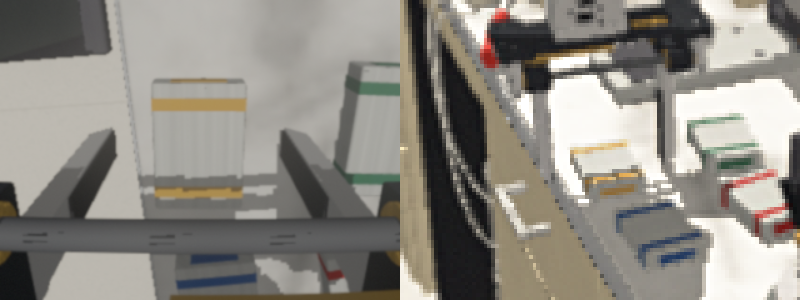

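The fingertips (z≈0.006) straddle the yellow block at left (200,140), so the offset is confirmed at 36 mm. Grip and lift.

carry_out(steps=[[[0,0,0],0,1],[[0,0,0],0,1],[[0,0,0],0,1],[[0,0,0],0,1],[[0,0,-0.03],0,1],[[0,0,-0.07],0,1],[[0,0,-0.1],0,1],[[0,0,-0.1],0,1]])

```text
time: 12.82
tool_pos: [0.4265, -0.1355, 0.0717]
ee_rot: [3.136, 0.002, 1.497]
wrist_force: [0.8, 0.2, -0.2]
width: 0.0175
finger_force: 0.0
```

Run:
```python
from h import *
o=robot.get_obs();print(o['tool_pos'],o['ee_rot'],o['wrist_force'],o['width'])
s=snap('wrist');blocks(s,base=.1,cols='y');blocks(s,cols='gbr')
go([.516,.0287,.111],1.584)
im=s['image'];hsv=cv2.cvtColor(im,cv2.COLOR_RGB2HSV);W=world(s)
m=(abs(W[...,0]-.53)<.05)&(abs(W[...,1]+.135)<.06)&(abs(W[...,2]-.018)<.008)
h=hsv[m];k=h[:,1]>60;print('green hue',np.percentile(h[k],[5,50,95],axis=0) if k.any() else np.percentile(h,[5,50,95],axis=0))
```

```text
[ 0.42646121 -0.13546383  0.07171821] [3.13576367e+00 2.11765242e-03 1.49719038e+00] [ 0.82072967  0.19528303 -0.16488107] 0.01748237924686429
y stripes 0
g stripes 0
b stripes 1
r stripes 1
shift [ 0.1697  0.0788 -0.0413] roll -0.497
green hue [[ 69.   61.1 119. ]
 [ 71.   66.  120. ]
 [ 72.   69.  123. ]]
```

The fingers close at only about 80 mm/s and I lifted too early. The block wasn't touched. Retry.

carry_out(steps=[[[0,0,0],0,-0.5],[[0,0,0],0,-0.5],[[0,0,0],0,-0.5],[[0,0,0],0,-0.5],[[0,0,0],0,-0.5],[[0,0,0],0,-0.5]])

```text
time: 13.62
tool_pos: [0.4244, -0.1345, 0.0691]
ee_rot: [3.141, -0.0, 1.497]
wrist_force: [-0.5, -0.3, 0.4]
width: 0.0689
finger_force: 0.0
```

```bash
sed -i "s/(sa>70)/(sa>(45 if c=='g' else 70))/" h.py
python3 - <<'E'
from h import *
o=robot.get_obs();print(o['tool_pos'],o['ee_rot'],o['width'])
s=snap('wrist');blocks(s)
E
```

```text
[ 0.42443284 -0.13452361  0.06907444] [ 3.14149857e+00 -9.17268052e-05  1.49719361e+00] 0.0689134629593286
y centre [ 0.4221 -0.1337  0.014 ] yaw -0.042 len 0.0518 zdepth [0.013  0.0131] area [313 274]
b stripes 1
g centre [ 0.5309 -0.1328  0.018 ] yaw -0.116 len 0.0518 zdepth [0.017  0.0171] area [232 212]
r stripes 1
```

carry_out(steps=[[[0,-0.0025,0.05],-0.18,-0.5],[[0,-0.0025,0.09],-0.18,-0.5],[[0,-0.0025,0.1],-0.18,-0.5],[[0,-0.0025,0.101],-0.18,-0.5],[[0,-0.0025,0.101],-0.18,1],[[0,-0.0025,0.101],-0.18,1],[[0,-0.0025,0.101],-0.18,1],[[0,-0.0025,0.101],-0.18,1],[[0,-0.0025,0.101],-0.18,1]])

```text
time: 14.8
tool_pos: [0.4229, -0.1349, -0.0305]
ee_rot: [3.139, 0.001, 1.529]
wrist_force: [-1.2, 0.4, 6.1]
width: 0.0495
finger_force: 29.9
```

carry_out(steps=[[[0,0,-0.03],0,1],[[0,0,-0.06],0,1],[[0,0,-0.08],0,1],[[0,0,-0.08],0,1]])

```text
time: 15.3
tool_pos: [0.4228, -0.1347, 0.049]
ee_rot: [3.139, 0.001, 1.529]
wrist_force: [0.7, -0.6, -2.6]
width: 0.0494
finger_force: 29.9
```

Run:
```python
from h import *
o=robot.get_obs();print(o['tool_pos'],o['ee_rot'],o['wrist_force'],o['width'],o['finger_force'])
s=snap('wrist');blocks(s,base=.08,cols='y')
go([.516,.0287,.05],1.584)
```

```text
[ 0.42282131 -0.13469213  0.04900687] [3.13890463e+00 9.26833435e-04 1.52864616e+00] [ 0.65525329 -0.61093593 -2.6194348 ] 0.049414738814265044 29.927473068237305
y centre [ 0.423  -0.1332  0.094 ] yaw -0.043 len 0.0516 zdepth [0.0925 0.0926] area [756 605]
shift [ 0.1667  0.0873 -0.0024] roll -0.317
```

carry_out(steps=[[[0.05,0.026,0],-0.1,1],[[0.1,0.052,0],-0.2,1],[[0.14,0.073,0],-0.32,1],[[0.1655,0.0863,0],-0.32,1],[[0.1655,0.0863,0.02],-0.32,1],[[0.1655,0.0863,0.04],-0.32,1],[[0.1655,0.0863,0.05],-0.32,1],[[0.1655,0.0863,0.055],-0.32,1],[[0.1655,0.0863,0.058],-0.32,1],[[0.1655,0.0863,0.059],-0.32,1]])

```text
time: 16.6
tool_pos: [0.5154, 0.0273, -0.0104]
ee_rot: [3.141, -0.0, 1.584]
wrist_force: [-2.0, -0.0, -0.7]
width: 0.0496
finger_force: 29.9
```

carry_out(steps=[[[0,0,0.001],0,-0.5],[[0,0,0.001],0,-0.5],[[0,0,0.0],0,-0.5],[[0,0,-0.03],0,-0.5],[[0,0,-0.07],0,-0.5],[[0,0,-0.11],0,-0.5],[[-0.05,0,-0.11],0,-0.5],[[-0.1,0.01,-0.11],0,-0.5],[[-0.1,0.01,-0.11],0,-0.5]])

```text
time: 17.73
tool_pos: [0.527, -0.0754, 0.0995]
ee_rot: [3.141, 0.001, 1.58]
wrist_force: [-0.6, 0.5, 0.1]
width: 0.0707
finger_force: 0.0
```

Run:
```python
from h import *
o=robot.get_obs();print(o['tool_pos'],o['ee_rot'],o['wrist_force'],o['width'],o['finger_force'])
s=snap('wrist');save(s,'w8');blocks(s,base=.02,cols='y',yr=(-.1,.1));blocks(s,cols='gbr')
```

```text
[ 0.52700974 -0.07535795  0.09945943] [3.14061649e+00 9.01338707e-04 1.57995837e+00] [-0.56993162  0.54939842  0.12742669] 0.07066988270777254 0.0
y centre [0.5153 0.0279 0.034 ] yaw -0.008 len 0.0518 zdepth [0.0331 0.0329] area [359 314]
g centre [ 0.5316 -0.1326  0.018 ] yaw -0.125 len 0.0517 zdepth [0.0171 0.0172] area [167 144]
b stripes 1
r stripes 1
```

carry_out(steps=[[[-0.03,0.004,0.03],0.75,-0.5],[[-0.057,0.004,0.07],0.75,-0.5],[[-0.057,0.004,0.11],0.75,-0.5],[[-0.057,0.004,0.128],0.75,-0.5],[[-0.057,0.004,0.131],0.75,-0.5],[[-0.057,0.004,0.131],0.75,1],[[-0.057,0.004,0.131],0.75,1],[[-0.057,0.004,0.131],0.75,1],[[-0.057,0.004,0.131],0.75,1],[[-0.057,0.004,0.131],0.75,1]])

```text
time: 19.02
tool_pos: [0.5328, -0.1296, -0.0301]
ee_rot: [3.138, 0.0, 1.454]
wrist_force: [0.4, 1.0, 6.6]
width: 0.0495
finger_force: 30.0
```

carry_out(steps=[[[0,0,-0.03],0,1],[[0,0,-0.06],0,1],[[0,0,-0.09],0,1],[[0,0,-0.1],0,1],[[0,0,-0.1],0,1]])

```text
time: 19.65
tool_pos: [0.531, -0.1294, 0.0677]
ee_rot: [-3.141, -0.0, 1.453]
wrist_force: [0.4, -0.5, -2.3]
width: 0.0497
finger_force: 30.0
```

Run:
```python
from h import *
o=robot.get_obs();print(o['tool_pos'],o['ee_rot'],o['wrist_force'],o['width'],o['finger_force'])
s=snap('wrist');blocks(s,base=.1,cols='g',yr=(-.3,.1))
go([.516,.0287,.07],1.584)
```

```text
[ 0.53103017 -0.12943352  0.0676636 ] [-3.14123553e+00 -6.71489446e-05  1.45345276e+00] [ 0.41843667 -0.53217865 -2.25998958] 0.049712863908887774 29.975457787513733
g centre [ 0.5307 -0.1313  0.118 ] yaw -0.095 len 0.0508 zdepth [0.1149 0.1148] area [663 503]
shift [ 0.1551 -0.0328 -0.0032] roll -0.748
```

carry_out(steps=[[[0.04,-0.008,0],-0.2,1],[[0.09,-0.02,0],-0.4,1],[[0.13,-0.028,0],-0.65,1],[[0.157,-0.033,0],-0.75,1],[[0.157,-0.033,0.02],-0.75,1],[[0.157,-0.033,0.04],-0.75,1],[[0.157,-0.033,0.055],-0.75,1],[[0.157,-0.033,0.061],-0.75,1],[[0.157,-0.033,0.064],-0.75,1],[[0.157,-0.033,0.0655],-0.75,1]])

```text
time: 20.95
tool_pos: [0.5169, 0.0303, 0.0039]
ee_rot: [3.142, -0.0, 1.584]
wrist_force: [-6.0, 0.3, 8.6]
width: 0.0493
finger_force: 30.0
```

carry_out(steps=[[[0,0,0.0005],0,1],[[0,0,0.0005],0,1]])

```text
time: 21.2
tool_pos: [0.5173, 0.0302, 0.0039]
ee_rot: [3.14, 0.0, 1.584]
wrist_force: [-5.5, -0.2, 6.1]
width: 0.0494
finger_force: 30.0
```

carry_out(steps=[[[0,0,0],0,-0.5],[[0,0,0],0,-0.5],[[0,0,0],0,-0.5],[[0,0,-0.04],0,-0.5],[[0,0,-0.08],0,-0.5],[[-0.05,-0.02,-0.11],0,-0.5],[[-0.11,-0.03,-0.126],0,-0.5],[[-0.17,-0.037,-0.126],0,-0.5],[[-0.22,-0.037,-0.126],0,-0.5],[[-0.22,-0.037,-0.126],0,-0.5]])

```text
time: 22.45
tool_pos: [0.4825, -0.1933, 0.1277]
ee_rot: [-3.141, 0.001, 1.579]
wrist_force: [-0.8, 0.3, 0.0]
width: 0.0705
finger_force: 0.0
```

Run:
```python
from h import *
o=robot.get_obs();print(o['tool_pos'],o['ee_rot'],o['wrist_force'],o['width'],o['finger_force'])
s=snap('wrist');blocks(s,base=.034,cols='g',yr=(-.1,.1));blocks(s,cols='br')
t=snap('top');blocks(t,cols='ybgr',yr=(-.34,.1),base=.02)
```

```text
[ 0.48250718 -0.19329185  0.12769367] [-3.14144056e+00  5.07494756e-04  1.57915596e+00] [-0.83094445  0.28459686  0.04199484] 0.07051395392713225 0.0
g stripes 1
b centre [ 0.4342 -0.2494  0.016 ] yaw 0.15 len 0.0524 zdepth [0.0152 0.0153] area [157 105]
r centre [ 0.5247 -0.2444  0.02  ] yaw 0.074 len 0.0519 zdepth [0.019  0.0193] area [204 145]
y stripes 0
b stripes 0
g stripes 0
r stripes 0
```

carry_out(steps=[[[-0.03,-0.025,0.02],0,-0.5],[[-0.054,-0.05,0.04],0,-0.5],[[-0.054,-0.05,0.055],0,-0.5],[[-0.054,-0.05,0.055],0,-0.5],[[-0.054,-0.05,0.055],0,-0.5]])

```text
time: 23.18
tool_pos: [0.4349, -0.2439, 0.0738]
ee_rot: [3.14, 0.0, 1.587]
wrist_force: [-0.2, -0.2, 0.3]
width: 0.0705
finger_force: 0.0
```

Run:
```python
from h import *
o=robot.get_obs();print(o['tool_pos'],o['ee_rot'],o['wrist_force'],o['width'],o['finger_force'])
s=snap('wrist');np.savez('/tmp/w9.npz',**s);blocks(s,cols='br')
cv2.imwrite('pics/w9.png',cv2.resize(s['image'][100:384,80:460,::-1],None,fx=2,fy=2))
```

```text
[ 0.43488058 -0.2439125   0.07381858] [3.14014714e+00 3.30740812e-04 1.58652902e+00] [-0.15016615 -0.19711663  0.29671414] 0.07047805592542315 0.0
b centre [ 0.4304 -0.2495  0.016 ] yaw 0.057 len 0.0517 zdepth [0.0151 0.0151] area [249 218]
r centre [ 0.5268 -0.2441  0.02  ] yaw 0.184 len 0.0517 zdepth [0.019  0.0192] area [311 250]
```

View pics/w9.png

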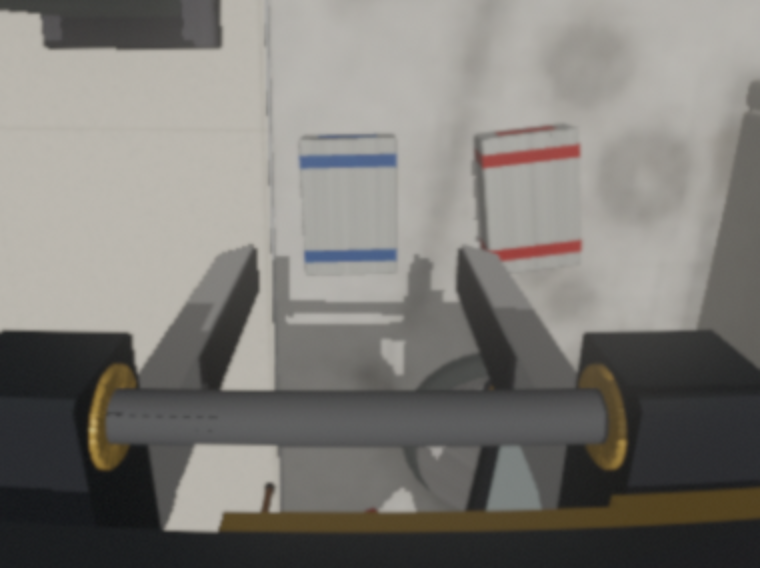

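Blue is fully visible at picture (350,205), with red at (530,195) beside it. Grasp blue.

carry_out(steps=[[[-0.0056,-0.0045,0.04],-0.21,-0.5],[[-0.0056,-0.0045,0.08],-0.21,-0.5],[[-0.0056,-0.0045,0.1],-0.21,-0.5],[[-0.0056,-0.0045,0.105],-0.21,-0.5],[[-0.0056,-0.0045,0.105],-0.21,1],[[-0.0056,-0.0045,0.105],-0.21,1],[[-0.0056,-0.0045,0.105],-0.21,1],[[-0.0056,-0.0045,0.105],-0.21,1],[[-0.0056,-0.0045,0.105],-0.21,1]])

```text
time: 24.35
tool_pos: [0.4304, -0.2511, -0.0304]
ee_rot: [3.139, 0.002, 1.621]
wrist_force: [0.1, 0.8, 6.2]
width: 0.0496
finger_force: 30.0
```

carry_out(steps=[[[0,0,-0.03],0,1],[[0,0,-0.06],0,1],[[0,0,-0.09],0,1],[[0,0,-0.11],0,1],[[0,0,-0.11],0,1]])

```text
time: 24.98
tool_pos: [0.4296, -0.251, 0.0789]
ee_rot: [3.14, 0.001, 1.621]
wrist_force: [0.2, -0.0, -2.4]
width: 0.0495
finger_force: 30.0
```

Run:
```python
from h import *
o=robot.get_obs();print(o['tool_pos'],o['ee_rot'],o['wrist_force'],o['width'],o['finger_force'])
s=snap('wrist');blocks(s,base=.109,cols='b',yr=(-.4,.1))
go([.516,.0287,.08],1.584)
```

```text
[ 0.42963605 -0.25097464  0.07894496] [3.14000574e+00 1.46953357e-03 1.62094285e+00] [ 0.23624444 -0.01304896 -2.37940275] 0.049510820903927666 29.970622658729553
b centre [ 0.4291 -0.2493  0.125 ] yaw 0.033 len 0.0518 zdepth [0.1245 0.1245] area [677 574]
shift [ 0.2744  0.101  -0.0025] roll 0.212
```

carry_out(steps=[[[0.05,0.02,0],0.1,1],[[0.1,0.04,0],0.2,1],[[0.16,0.06,0],0.21,1],[[0.21,0.08,0],0.21,1],[[0.25,0.095,0],0.21,1],[[0.2725,0.101,0],0.21,1],[[0.2725,0.101,0.02],0.21,1],[[0.2725,0.101,0.04],0.21,1],[[0.2725,0.101,0.05],0.21,1],[[0.2725,0.101,0.054],0.21,1]])

```text
time: 26.28
tool_pos: [0.5151, 0.0267, 0.0224]
ee_rot: [-3.139, -0.0, 1.584]
wrist_force: [0.7, -0.0, -1.7]
width: 0.0494
finger_force: 30.0
```

Run:
```python
from h import *
o=robot.get_obs();print(o['tool_pos'],o['ee_rot'],o['wrist_force'],o['width'],o['finger_force'])
s=snap('wrist');blocks(s,base=.056,cols='b',yr=(-.1,.1))
```

```text
[0.51512741 0.02673836 0.02235776] [-3.13852399e+00 -2.76303494e-04  1.58423982e+00] [ 0.70132288 -0.0107663  -1.66145345] 0.04937412384595842 29.970679879188538
b centre [0.5149 0.0299 0.072 ] yaw -0.0 len 0.0509 zdepth [0.0679 0.0679] area [678 572]
```

carry_out(steps=[[[0,0,0.002],0,1],[[0,0,0.0035],0,1],[[0,0,0.0035],0,-0.5],[[0,0,0.0035],0,-0.5],[[0,0,0.003],0,-0.5],[[0,0,-0.04],0,-0.5],[[0,0,-0.08],0,-0.5],[[-0.06,0,-0.08],0,-0.5],[[-0.11,0,-0.08],0,-0.5],[[-0.11,0,-0.08],0,-0.5]])

```text
time: 27.58
tool_pos: [0.5178, -0.0861, 0.1042]
ee_rot: [3.141, 0.001, 1.58]
wrist_force: [0.1, 0.3, -1.1]
width: 0.0705
finger_force: 0.0
```

Run:
```python
from h import *
o=robot.get_obs();print(o['tool_pos'],o['ee_rot'],o['wrist_force'],o['width'],o['finger_force'])
s=snap('wrist');blocks(s,base=.052,cols='b',yr=(-.1,.1));blocks(s,base=.034,cols='g',yr=(-.1,.1))
save(s,'w10')
go([.50,-.24,.10],1.571+.15)
```

```text
[ 0.51784255 -0.08611217  0.10421767] [3.14123440e+00 7.54765418e-04 1.57960619e+00] [ 0.11432526  0.29394651 -1.06135281] 0.07045508012716782 0.0
b centre [0.5169 0.0278 0.068 ] yaw -0.014 len 0.052 zdepth [0.067  0.0671] area [416 332]
g stripes 0
shift [-0.1555 -0.0195  0.004 ] roll -0.8
```

View pics/w10.png

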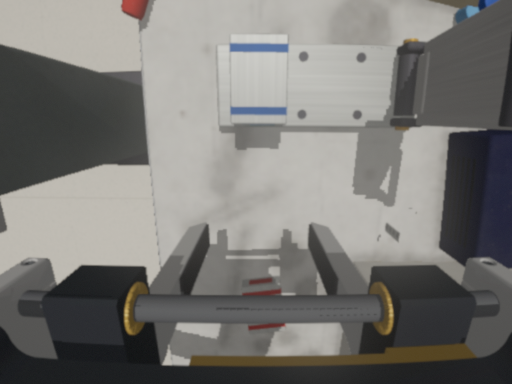

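The blue block sits squarely on the stack (258,80). Only red remains, below at (263,300).

carry_out(steps=[[[-0.05,-0.01,0],-0.4,-0.5],[[-0.1,-0.008,0.01],-0.8,-0.5],[[-0.14,0,0.025],-0.8,-0.5],[[-0.15,0.002,0.03],-0.8,-0.5],[[-0.15,0.002,0.03],-0.8,-0.5],[[-0.15,0.002,0.03],-0.8,-0.5]])

```text
time: 28.38
tool_pos: [0.5224, -0.2315, 0.0747]
ee_rot: [3.141, -0.0, 1.726]
wrist_force: [0.1, -0.1, -0.5]
width: 0.0706
finger_force: 0.0
```

Run:
```python
from h import *
o=robot.get_obs();print(o['tool_pos'],o['ee_rot'],o['wrist_force'],o['width'],o['finger_force'])
s=snap('wrist');blocks(s,cols='r')
go([.5268,-.2441,-.030],1.571+.15)
```

```text
[ 0.52236124 -0.23153486  0.07468785] [ 3.14074727e+00 -2.82462467e-04  1.72600107e+00] [ 0.12648602 -0.07882395 -0.54066782] 0.07055656265179233 0.0
r centre [ 0.526  -0.2444  0.02  ] yaw 0.163 len 0.052 zdepth [0.0192 0.0191] area [315 264]
shift [-0.0129  0.0023  0.1049] roll 0.029
```

carry_out(steps=[[[-0.0133,0.0016,0.04],-0.05,-0.5],[[-0.0133,0.0016,0.08],-0.05,-0.5],[[-0.0133,0.0016,0.1],-0.05,-0.5],[[-0.0133,0.0016,0.1045],-0.05,-0.5],[[-0.0133,0.0016,0.1045],-0.05,1],[[-0.0133,0.0016,0.1045],-0.05,1],[[-0.0133,0.0016,0.1045],-0.05,1],[[-0.0133,0.0016,0.1045],-0.05,1],[[-0.0133,0.0016,0.1045],-0.05,1]])

```text
time: 29.55
tool_pos: [0.5268, -0.2465, -0.0287]
ee_rot: [3.139, 0.002, 1.733]
wrist_force: [1.3, 1.0, 5.3]
width: 0.0501
finger_force: 29.9
```

carry_out(steps=[[[0,0,-0.03],0,1],[[0,0,-0.06],0,1],[[0,0,-0.09],0,1],[[0,-0.01,-0.12],0,1],[[0,-0.01,-0.13],0,1],[[0,-0.01,-0.13],0,1]])

```text
time: 30.3
tool_pos: [0.5157, -0.2476, 0.0991]
ee_rot: [3.142, -0.0, 1.733]
wrist_force: [0.5, 0.3, -3.9]
width: 0.0496
finger_force: 29.9
```

Run:
```python
from h import *
o=robot.get_obs();print(o['tool_pos'],o['ee_rot'],o['wrist_force'],o['width'],o['finger_force'])
s=snap('wrist');blocks(s,base=.129,cols='r',yr=(-.4,.1))
go([.516,.0287,.10],1.584)
```

```text
[ 0.51567935 -0.24764591  0.09906782] [ 3.14153644e+00 -2.69785741e-04  1.73260600e+00] [ 0.4669508   0.25431279 -3.9303517 ] 0.049632384343878864 29.8992857336998
r centre [ 0.5151 -0.2447  0.149 ] yaw 0.142 len 0.0512 zdepth [0.1468 0.1468] area [794 646]
shift [ 0.2722  0.0453 -0.0016] roll 0.852
```

carry_out(steps=[[[0.05,0.008,0],0.2,1],[[0.1,0.017,0],0.4,1],[[0.16,0.027,0],0.7,1],[[0.21,0.036,0],0.85,1],[[0.25,0.042,0],0.85,1],[[0.2695,0.0453,0],0.85,1],[[0.2695,0.0453,0.02],0.85,1],[[0.2695,0.0453,0.04],0.85,1],[[0.2695,0.0453,0.054],0.85,1],[[0.2695,0.0453,0.057],0.85,1]])

```text
time: 31.6
tool_pos: [0.5153, 0.0257, 0.0402]
ee_rot: [-3.137, -0.0, 1.584]
wrist_force: [0.1, 0.3, -3.6]
width: 0.0501
finger_force: 29.9
```

carry_out(steps=[[[0,0,0.002],0,1],[[0,0,0.0035],0,1],[[0,0,0.0035],0,1]])

```text
time: 31.98
tool_pos: [0.5173, 0.0255, 0.0397]
ee_rot: [3.14, 0.0, 1.584]
wrist_force: [0.1, 0.0, -2.5]
width: 0.0494
finger_force: 29.9
```

carry_out(steps=[[[0,0,0.001],0,1],[[0,0,0.002],0,1],[[0,0,0.002],0,1],[[0,0,0.002],0,-0.5],[[0,0,0.002],0,-0.5],[[0,0,0.002],0,-0.5],[[0,0,-0.04],0,-0.5],[[0,0,-0.07],0,-0.5],[[-0.06,0,-0.09],0,-0.5],[[-0.1,0,-0.09],0,-0.5]])

```text
time: 33.22
tool_pos: [0.5198, -0.0761, 0.1316]
ee_rot: [3.137, 0.002, 1.585]
wrist_force: [1.3, 0.5, -0.1]
width: 0.0708
finger_force: 0.0
```

Run:
```python
from h import *
o=robot.get_obs();print(o['time'],o['tool_pos'],o['ee_rot'],o['wrist_force'],o['width'],o['finger_force'])
s=snap('wrist');blocks(s,base=.068,cols='r',yr=(-.1,.1))
t=snap('top');print('bar tops');W=world(t)
m=(W[...,0]>.6)&(W[...,0]<.76)&(W[...,1]>-.02)&(W[...,1]<.08)&(W[...,2]>.2)
print(m.sum(),np.median(W[m],0) if m.any() else '')
W=world(s);m=(W[...,0]>.6)&(W[...,0]<.72)&(W[...,1]>-.01)&(W[...,1]<.07)&(W[...,2]>.18)&(W[...,2]<.26)
print(m.sum(),np.percentile(W[m],[5,50,95],axis=0).round(3) if m.any() else '')
```

```text
33.225 [ 0.51979069 -0.07607079  0.1315641 ] [3.13669316e+00 1.63421580e-03 1.58510382e+00] [ 1.32579362  0.52024611 -0.10449583] 0.07082496938250456 0.0
r centre [0.5172 0.0273 0.088 ] yaw -0.008 len 0.0519 zdepth [0.087 0.087] area [433 385]
bar tops
371 [0.67775957 0.02604635 0.22515335]
6466 [[ 0.638 -0.004  0.186]
 [ 0.643  0.027  0.196]
 [ 0.656  0.063  0.2  ]]
```

Red is on top with the stack at 88 mm, as expected. Now back to the bar to lower the plate.

carry_out(steps=[[[0,0,-0.06],0,-0.2],[[0,0,-0.115],0,0],[[0.05,0.05,-0.115],0,0.15],[[0.106,0.1,-0.115],0,0.15],[[0.106,0.14,-0.115],0,0.15],[[0.106,0.167,-0.115],0,0.15],[[0.106,0.167,-0.115],0,0.15],[[0.106,0.167,-0.115],0,0.15]])

```text
time: 34.33
tool_pos: [0.683, 0.0343, 0.244]
ee_rot: [-3.141, -0.0, 1.585]
wrist_force: [-0.2, -0.0, 0.5]
width: 0.0399
finger_force: 0.0
```

Run:
```python
from h import *
o=robot.get_obs();print(o['time'],o['tool_pos'],o['ee_rot'],o['wrist_force'],o['width'],o['finger_force'])
s=snap('wrist');W=world(s)
cv2.imwrite('pics/w11.png',cv2.resize(s['image'][100:384,80:460,::-1],None,fx=2,fy=2))
g=s['image'].max(-1)
m=(g<110)&(W[...,0]>.6)&(W[...,0]<.74)&(W[...,1]>-.01)&(W[...,1]<.07)&(W[...,2]>.215)&(W[...,2]<.25)
print(m.sum(),np.percentile(W[m],[2,10,50,90,98],axis=0).round(3) if m.any() else '')
```

```text
34.325 [0.68300625 0.03427044 0.24395689] [-3.14064839e+00 -3.15561673e-04  1.58478898e+00] [-0.24755044 -0.03044046  0.46436549] 0.039935525732682664 0.0
1331 [[ 0.672 -0.002  0.216]
 [ 0.677  0.002  0.222]
 [ 0.687  0.035  0.237]
 [ 0.693  0.064  0.238]
 [ 0.695  0.067  0.239]]
```

View pics/w11.png

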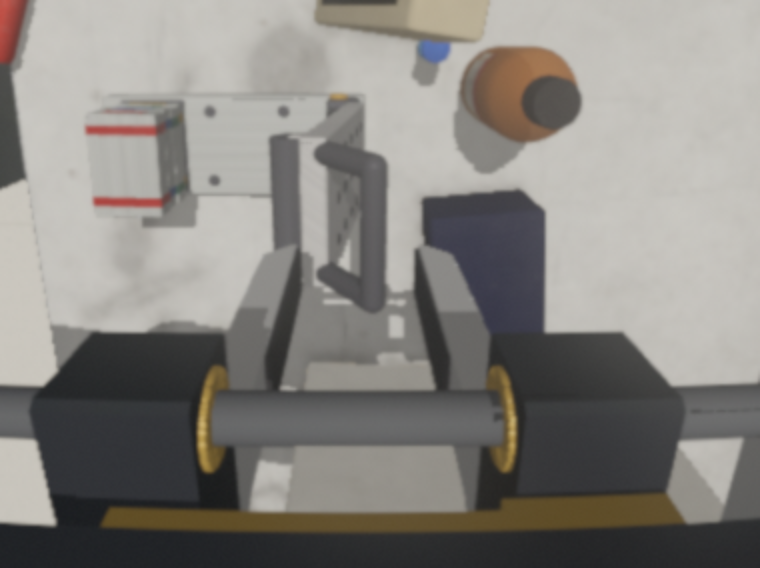

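The bar is at (372,235) in the picture, and I measured it at x≈0.689, z≈0.233. The stack is neat at (125,160).

carry_out(steps=[[[-0.003,0.006,0.03],0,0.15],[[-0.003,0.006,0.055],0,0.15],[[-0.003,0.006,0.064],0,0.15],[[-0.003,0.006,0.064],0,0.15],[[-0.003,0.006,0.064],0,1],[[-0.003,0.006,0.064],0,1],[[-0.003,0.006,0.064],0,1],[[-0.003,0.006,0.064],0,1],[[-0.003,0.006,0.064],0,1]])

```text
time: 35.5
tool_pos: [0.6901, 0.031, 0.1808]
ee_rot: [3.14, -0.0, 1.584]
wrist_force: [0.4, -0.6, 2.1]
width: 0.0111
finger_force: 30.0
```

carry_out(steps=[[[0,-0.014,0],0,1],[[0,-0.028,-0.001],0,1],[[0,-0.043,0.001],0,1],[[0,-0.058,0.003],0,1],[[-0.001,-0.073,0.006],0,1],[[-0.001,-0.088,0.011],0,1],[[-0.001,-0.107,0.019],0,1],[[-0.001,-0.125,0.028],0,1],[[-0.002,-0.142,0.04],0,1],[[-0.002,-0.15,0.046],0,1]])

```text
time: 36.75
tool_pos: [0.5398, 0.0293, 0.1351]
ee_rot: [3.139, -0.004, 1.586]
wrist_force: [0.0, 5.5, 3.6]
width: 0.0113
finger_force: 30.0
```

Run:
```python
from h import *
o=robot.get_obs();print(o['time'],o['tool_pos'],o['ee_rot'],o['wrist_force'],o['width'],o['finger_force'])
```

```text
36.75 [0.53979151 0.02928765 0.13508635] [ 3.13890495 -0.0042272   1.58598866] [0.0414689  5.48192065 3.57904638] 0.011317742765775799 30.004858374595642
```

carry_out(steps=[[[0.001,-0.008,0.0065],0,1],[[0.001,-0.0195,0.018],0,1],[[0.001,-0.0275,0.027],0,1],[[0.001,-0.03,0.0304],0,1],[[0.001,-0.03,0.0304],0,1]])

```text
time: 37.38
tool_pos: [0.5082, 0.0287, 0.1028]
ee_rot: [-3.138, -0.002, 1.585]
wrist_force: [-2.4, 5.3, 1.3]
width: 0.0111
finger_force: 30.0
```

carry_out(steps=[[[0.001,-0.0005,0.001],0,1],[[0.001,-0.001,0.002],0,1],[[0.001,-0.001,0.002],0,1]])

```text
time: 37.75
tool_pos: [0.5075, 0.0286, 0.1017]
ee_rot: [-3.139, -0.0, 1.585]
wrist_force: [-4.1, 2.5, 5.8]
width: 0.011
finger_force: 30.0
```

carry_out(steps=[[[0.0,-0.0005,0.001],0,1],[[0.0,-0.001,0.002],0,1],[[0.0,-0.001,0.002],0,1]])

```text
time: 38.12
tool_pos: [0.5077, 0.0286, 0.1016]
ee_rot: [3.141, -0.0, 1.585]
wrist_force: [-5.0, 3.3, 11.3]
width: 0.0106
finger_force: 30.0
```

carry_out(steps=[[[0,0,0],0,0.15],[[0,0,0],0,0.15],[[0,0,0],0,0.15],[[0,0,-0.05],0,0.15],[[0,0,-0.1],0,0],[[-0.05,-0.02,-0.12],0,-0.5],[[-0.1,-0.03,-0.12],0,-0.5],[[-0.15,-0.03,-0.12],0,-0.5],[[-0.15,-0.03,-0.12],0,-0.5]])

```text
time: 39.25
tool_pos: [0.4793, -0.125, 0.2188]
ee_rot: [-3.14, 0.001, 1.579]
wrist_force: [-1.8, 0.4, -0.5]
width: 0.0706
finger_force: 0.0
```

Run:
```python
from h import *
o=robot.get_obs();print(o['time'],o['tool_pos'],o['ee_rot'],o['wrist_force'],o['width'],o['finger_force'])
s=snap('wrist');np.savez('/tmp/w12.npz',**s);W=world(s)
m=(s['image'].min(-1)>120)&(W[...,0]>.52)&(W[...,0]<.66)&(W[...,1]>-.0)&(W[...,1]<.055)&(W[...,2]>.06)&(W[...,2]<.13)
P=W[m];A=np.c_[P[:,:2],np.ones(len(P))];k=np.linalg.lstsq(A,P[:,2],rcond=None)[0];print('plate slope',k,np.arctan(np.hypot(k[0],k[1])),len(P),np.arcsin(.068/.16))
# height profile of plate
save(s,'w12')
```

```text
39.25 [ 0.47929372 -0.12499346  0.21878712] [-3.14002924e+00  5.10663359e-04  1.57887865e+00] [-1.84983093  0.44826588 -0.46777221] 0.07063194934152044 0.0
plate slope [-0.46885728 -0.00645345  0.36636661] 0.4384609156403533 4584 0.43896188560976074
```

View pics/w12.png

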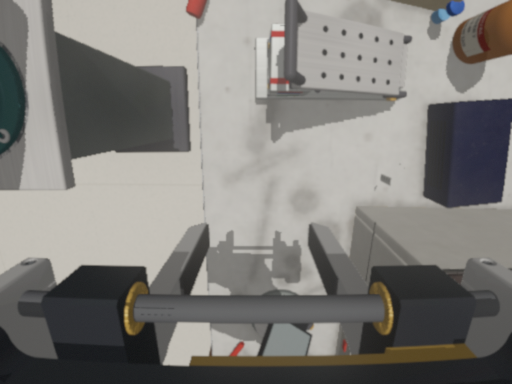

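The plate rests on the stack at 0.438 rad, against 0.439 expected. The mirror is at the lower edge (285,340). My picture allowance is used up, so I'll work from numbers from here on.

carry_out(steps=[[[-0.05,0,-0.01],0,-0.5],[[-0.1,0,-0.03],0,-0.5],[[-0.15,0,-0.03],0,-0.5],[[-0.18,0,-0.03],0,-0.5],[[-0.18,0,-0.03],0,-0.5],[[-0.18,0,-0.03],0,-0.5]])

```text
time: 40.05
tool_pos: [0.4828, -0.3002, 0.2495]
ee_rot: [-3.141, -0.001, 1.586]
wrist_force: [0.1, 1.5, 0.8]
width: 0.0707
finger_force: 0.0
```

```bash
cat >> h.py <<'E'
def mirror(s,rows=None,verbose=True):
    "mirror glass plane fit, dark high bar points"
    W=world(s);g=s['image'].astype(int);mx=g.max(-1);mn=g.min(-1)
    roi=(abs(W[...,0]-.52)<.11)&(abs(W[...,1]+.40)<.12)&(W[...,2]>.035)&(W[...,2]<.19)
    if rows is not None: roi&=rows
    gl=roi&(mx>70)&(mx<200)&((mx-mn)<60)
    n,l,st,ce=cv2.connectedComponentsWithStats(gl.astype(np.uint8))
    i=1+st[1:,4].argmax();P=W[cv2.erode((l==i).astype(np.uint8),np.ones((3,3)))>0]
    c=np.median(P,0);P=P[np.linalg.norm(P-c,axis=1)<.08]
    for _ in range(4):
        c=P.mean(0);n_=np.linalg.svd(P-c,full_matrices=False)[2][2];n_*=np.sign(n_[2]);r=(P-c)@n_;P=P[abs(r)<max(2.5*r.std(),.001)]
    tilt=np.arccos(n_[2]);yaw=np.arctan2(n_[1],n_[0])  # normal leans toward +x of mirror (hinge side) when tilted
    print('glass',ce[i].round(0),len(P),'c',c.round(4),'n',n_.round(3),'tilt',tilt.round(4),'yaw',yaw.round(4),'rms',r.std().round(4))
    dk=roi&(mx<70);D=W[dk]
    return c,n_,D
E
python3 - <<'E'
from h import *
o=robot.get_obs();print(o['time'],o['tool_pos'],o['ee_rot'])
s=snap('wrist');np.savez('/tmp/w13.npz',**s);t=snap('top');np.savez('/tmp/t13.npz',**t)
for k,q in(('w',s),('t',t)):
    c,n,D=mirror(q)
    f=(D-c)@n; tx=np.array([n[0],n[1],0])/np.hypot(n[0],n[1]); 
    y=np.cross([0,0,1],tx); x=np.cross(y,n)
    L=np.c_[(D-c)@x,(D-c)@y,f]; print(len(D),np.percentile(L,[2,10,50,90,98],axis=0).round(3) if len(D) else '')
    b=L[:,2]>.022; print('bar pts',b.sum(),np.percentile(D[b],[5,50,95],axis=0).round(4) if b.sum() else '',np.median(L[b],0).round(4) if b.sum() else '')
for cs in 'y':
    for q in (s,t):
        W=world(q);m=cm2(q['image'],'y')&(abs(W[...,0]-.53)<.1)&(abs(W[...,1]+.39)<.12)&(W[...,2]>.02)&(W[...,2]<.06)
        n_,l,st,ce=cv2.connectedComponentsWithStats(m.astype(np.uint8));print([(st[i,4],ce[i].round(1),ray(q,[ce[i]],.04).round(4),np.median(W[l==i],0).round(4)) for i in range(1,n_) if st[i,4]>3])
E
```

```text
40.05 [ 0.48275379 -0.30024894  0.24948103] [-3.14135008e+00 -1.20796736e-03  1.58624460e+00]
glass [284. 239.] 2066 c [ 0.5226 -0.3906  0.0929] n [0.472 0.644 0.602] tilt 0.9245 yaw 0.9381 rms 0.0006
573 [[-0.07  -0.033 -0.003]
 [-0.069 -0.028 -0.002]
 [-0.061 -0.007  0.022]
 [ 0.045  0.034  0.026]
 [ 0.053  0.038  0.027]]
bar pts 285 [[ 0.4862 -0.4258  0.1569]
 [ 0.5171 -0.4114  0.1614]
 [ 0.5356 -0.3895  0.1632]] [-0.0664 -0.0084  0.0253]
  return _methods._mean(a, axis=axis, dtype=dtype,
  ret = um.true_divide(
h.py:72: RuntimeWarning: Mean of empty slice.
  c=P.mean(0);n_=np.linalg.svd(P-c,full_matrices=False)[2][2];n_*=np.sign(n_[2]);r=(P-c)@n_;P=P[abs(r)<max(2.5*r.std(),.001)]
Traceback (most recent call last):
  File "h.py", line 72, in mirror
    c=P.mean(0);n_=np.linalg.svd(P-c,full_matrices=False)[2][2];n_*=np.sign(n_[2]);r=(P-c)@n_;P=P[abs(r)<max(2.5*r.std(),.001)]
                   ~~~~~~~~~~~~~~~~~~~~~~~~~~~~~~~~~~~~~~~~~^^^
IndexError: index 2 is out of bounds for axis 0 with size 0
```

Mirror measured at tilt 0.925, yaw 0.938 (target 0.439 and 0.013), with the bar near (0.510,-0.410,0.158). Hover over the bar, turned square to it.

carry_out(steps=[[[-0.01,0,0],-1,0],[[-0.03,0,0],-2,0],[[-0.05,0.01,0],-3,0],[[-0.07,0.02,0],-4,0],[[-0.09,0.0255,0.02],-5,0],[[-0.11,0.0255,0.04],-5.28,0],[[-0.11,0.0255,0.05],-5.28,0],[[-0.11,0.0255,0.05],-5.28,0],[[-0.11,0.0255,0.05],-5.28,0]])

```text
time: 41.28
tool_pos: [0.5099, -0.4107, 0.2013]
ee_rot: [3.142, 0.002, 2.507]
wrist_force: [-0.5, 0.8, -0.8]
width: 0.0472
finger_force: 0.0
```

Run:
```python
from h import *
o=robot.get_obs();print(o['time'],o['tool_pos'],o['ee_rot'],o['width'])
s=snap('wrist');np.savez('/tmp/w14.npz',**s)
c,n,D=mirror(s)
tx=np.array([n[0],n[1],0])/np.hypot(n[0],n[1]);y=np.cross([0,0,1],tx);x=np.cross(y,n)
L=np.c_[(D-c)@x,(D-c)@y,(D-c)@n];b=(L[:,2]>.012)&(L[:,2]<.04)
print('bar pts',b.sum(),np.percentile(L[b],[2,20,50,80,98],axis=0).round(4),np.percentile(D[b],[2,50,98],axis=0).round(4))
b=b&(L[:,0]<np.percentile(L[b,0],40))
r=cv2.minAreaRect(D[b][:,:2].astype(np.float32));print(r,D[b][:,2].max())
```

```text
41.275 [ 0.5099142  -0.41072313  0.20128559] [3.14154855e+00 2.12829109e-03 2.50679925e+00] 0.04720451622657373
glass [273. 188.] 2920 c [ 0.5188 -0.3921  0.1073] n [0.51  0.754 0.414] tilt 1.1437 yaw 0.9764 rms 0.0055Traceback (most recent call last):
  File "<stdin>", line 7, in <module>
    return _quantile_unchecked(
        a, q, axis, out, overwrite_input, method, keepdims, weights)
    return _ureduce(a,
                    func=_quantile_ureduce_func,
    ...<5 lines>...
                    overwrite_input=overwrite_input,
                    method=method)
    r = func(a, **kwargs)
    result = _quantile(arr,
                       quantiles=q,
    ...<2 lines>...
                       out=out,
                       weights=wgt)
    slices_having_nans = np.isnan(arr[-1, ...])
                                  ~~~^^^^^^^^^
IndexError: index -1 is out of bounds for axis 0 with size 0
```

Run:
```python
from h import *
s=dict(np.load('/tmp/w14.npz'));W=world(s)
m=(np.hypot(W[...,0]-.515,W[...,1]+.405)<.06)&(W[...,2]>.155)&(W[...,2]<.18)
P=W[m];print(len(P),P[:,2].max(),np.percentile(P,[2,50,98],axis=0).round(4))
if len(P)>10:
    print(cv2.minAreaRect(P[:,:2].astype(np.float32)))
    ys,xs=np.nonzero(m);print(xs.min(),xs.max(),ys.min(),ys.max())
```

```text
818 0.16494168844821439 [[ 0.4827 -0.431   0.1575]
 [ 0.5088 -0.409   0.1615]
 [ 0.5376 -0.3886  0.1635]]
((0.5107337832450867, -0.41002771258354187), (0.011665299534797668, 0.07062967121601105), 53.377201080322266)
253 265 168 237
```

carry_out(steps=[[[0,0.001,0.04],0,0.1],[[0,0.001,0.075],0,0.1],[[0,0.001,0.09],0,0.1],[[0,0.001,0.094],0,0.1],[[0,0.001,0.094],0,1],[[0,0.001,0.094],0,1],[[0,0.001,0.094],0,1],[[0,0.001,0.094],0,1],[[0,0.001,0.094],0,1]])

```text
time: 42.45
tool_pos: [0.5104, -0.4111, 0.1066]
ee_rot: [3.142, 0.002, 2.506]
wrist_force: [-0.1, 0.3, 2.5]
width: 0.0108
finger_force: 30.0
```

carry_out(steps=[[[0,-0.007,0.003],0,1],[[0,-0.0143,0.0073],0,1],[[0,-0.02,0.011],0,1],[[0,-0.025,0.0144],0,1],[[0,-0.0349,0.0225],0,1],[[0,-0.0422,0.0297],0,1],[[0,-0.049,0.0375],0,1],[[0,-0.049,0.0375],0,1]])

```text
time: 43.45
tool_pos: [0.4798, -0.4508, 0.0665]
ee_rot: [-3.141, -0.002, 2.505]
wrist_force: [1.8, -0.8, -1.1]
width: 0.0109
finger_force: 30.0
```

carry_out(steps=[[[0.0067,0.0004,0],0.6,1],[[0.0134,0.0014,0],1.2,1],[[0.0199,0.0031,0],1.8,1],[[0.0262,0.0056,0],2.4,1],[[0.0322,0.0086,0],3.0,1],[[0.0378,0.0123,0],3.6,1],[[0.043,0.0165,0],4.2,1],[[0.0478,0.0213,0],4.8,1],[[0.0514,0.0256,0],5.3,1],[[0.0514,0.0256,0],5.3,1]])

```text
time: 44.7
tool_pos: [0.4548, -0.3982, 0.0671]
ee_rot: [-3.141, -0.002, 1.583]
wrist_force: [4.2, 1.8, -3.6]
width: 0.0109
finger_force: 30.0
```

Run:
```python
from h import *
o=robot.get_obs();print(o['time'],o['tool_pos'],o['ee_rot'],o['width'],o['wrist_force'])
s=snap('wrist');np.savez('/tmp/w15.npz',**s)
W=world(s);im=s['image'].astype(int);mx=im.max(-1)
m=(W[...,0]>.475)&(W[...,0]<.54)&(abs(W[...,1]+.4)<.03)&(W[...,2]>.045)&(W[...,2]<.12)&(mx>70)
P=W[m];print(len(P))
if len(P)>50:
    c=np.median(P,0);
    for _ in range(6):
        n=np.linalg.svd(P-c,full_matrices=False)[2][2];n*=np.sign(n[2]);r=(P-c)@n;P=P[abs(r)<max(2*r.std(),.0015)];c=P.mean(0)
    print(len(P),c,n,'tilt',np.arccos(n[2]),'yaw',np.arctan2(n[1],n[0]),r.std())
```

```text
44.7 [ 0.45481423 -0.3981899   0.06705349] [-3.14133241e+00 -1.50284280e-03  1.58265638e+00] 0.010880641723069734 [ 4.15286165  1.77897854 -3.63399432]
4549
4524 [ 0.50648325 -0.398036    0.07204506] [0.41294319 0.00723244 0.91072807] tilt 0.42575282840914636 yaw 0.01751257262589942 0.0005069064280080309
```

Tilt is 0.426 and yaw 0.018, both well inside tolerance. Release and check everything.

carry_out(steps=[[[0,0,0],0,0.15],[[0,0,0],0,0.15],[[0,0,0],0,0.15],[[0,0,-0.05],0,0.15],[[0,0,-0.1],0,0.15],[[0.05,-0.01,-0.14],0,0.15],[[0.1,-0.02,-0.17],0,0.15],[[0.15,-0.02,-0.18],0,0.15],[[0.15,-0.02,-0.18],0,0.15],[[0.15,-0.02,-0.18],0,0.15]])

```text
time: 46.0
tool_pos: [0.4329, -0.2499, 0.248]
ee_rot: [-3.141, 0.001, 1.581]
wrist_force: [-0.1, -0.6, -1.1]
width: 0.0397
finger_force: 0.0
```

```bash
cat > chk.py <<'E'
from h import *
o=robot.get_obs();print(o['time'],o['tool_pos'],o['width'],o['wrist_force'])
def fit(s,m):
    P=world(s)[m];c=np.median(P,0)
    for _ in range(6):
        n=np.linalg.svd(P-c,full_matrices=False)[2][2];n*=np.sign(n[2]);r=(P-c)@n;P=P[abs(r)<max(2*r.std(),.0015)];c=P.mean(0)
    print(len(P),c.round(3),n.round(3),'tilt',np.arccos(n[2]).round(4),'yaw',np.arctan2(n[1],n[0]).round(4),r.std().round(4));return n
s=snap('wrist');W=world(s);mx=s['image'].max(-1)
a=fit(s,(W[...,0]>.475)&(W[...,0]<.54)&(abs(W[...,1]+.4)<.03)&(W[...,2]>.045)&(W[...,2]<.12)&(mx>70))
try:
    b=fit(s,(W[...,0]>.53)&(W[...,0]<.65)&(abs(W[...,1]-.03)<.03)&(W[...,2]>.06)&(W[...,2]<.14)&(mx>100));print('angle',np.arccos(a@b))
except Exception as e: print(e)
for c in 'ybgr':
    for q in (s,snap('scene')):
        W=world(q);m=cm2(q['image'],c)&(abs(W[...,0]-.516)<.05)&(abs(W[...,1]-.03)<.06)&(W[...,2]>.015)&(W[...,2]<.095)
        print(c,m.sum(),np.percentile(W[m],[5,50,95],axis=0).round(3).tolist() if m.any() else '')
E
python3 chk.py
```

```text
46.0 [ 0.43289629 -0.24985471  0.24795   ] 0.0397184229978033 [-0.07359412 -0.58527802 -1.08839338]
302 [ 0.491 -0.4    0.079] [0.417 0.006 0.909] tilt 0.4297 yaw 0.0149 0.0006
index 2 is out of bounds for axis 0 with size 0
y 25 [[0.504, -0.01, 0.022], [0.515, -0.01, 0.026], [0.527, -0.009, 0.029]]
y 21 [[0.491, -0.013, 0.023], [0.513, -0.012, 0.028], [0.528, -0.002, 0.032]]
b 0 
b 14 [[0.507, -0.015, 0.056], [0.516, -0.011, 0.06], [0.528, -0.004, 0.063]]
g 0 
g 13 [[0.505, -0.016, 0.039], [0.517, -0.012, 0.044], [0.529, -0.007, 0.047]]
r 0 
r 54 [[0.492, -0.014, 0.073], [0.509, -0.005, 0.083], [0.53, 0.058, 0.09]]
  return _methods._mean(a, axis=axis, dtype=dtype,
  ret = um.true_divide(
```

```bash
python3 -c "
from h import *
print(robot.close_job())"
```

```text
the job is handed in; nothing more can be done
None
```

The job is handed in, with no verdict returned: all four blocks are stacked on the pad, the plate was pressed onto the stack at 0.438 rad, and the mirror is set parallel to it (tilt 0.430, yaw 0.015). The plate's contact force after release could not be measured.

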